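# Change the film winder from reels to cores

## Task

Change the film winder over from reels to cores: lift the reel spindle out of each of its two plates and fit a core centre in its place, turning it in the boss until its three lugs drop into the keyways and its flange sits flat on the boss. Put every reel spindle, also any standing about on the bench, into the long box and any core centre left over into the square box; leave the other things on the bench where they are.

Things in the scene. Friction and masses are not known exactly. Their poses are not given: they have to be found in the camera images.
- centre_a: Core centre, 0.12 kg: the keyed foot (see centre_b), then a plain round aluminium drum 25 mm across from 27 to 59 mm up, to be gripped. Origin: centre of its underside, z up its axis. Stands upright on the bench. All four are alike; any two may be fitted.
- centre_b: Core centre like centre_a. The keyed foot of all centres and spindles: round nose 28 mm across from 0 to 8 mm up, edge bevelled 2 mm; from 8 to 22 mm three lugs, at 0, 120 and 240 degrees from its x axis, 6 mm wide, reaching 19 mm from the axis; flange 48 mm across from 22 to 27 mm up.
- centre_c: Core centre, 0.12 kg: the keyed foot (see centre_b), then a plain round aluminium drum 25 mm across from 27 to 59 mm up, to be gripped. Origin: centre of its underside, z up its axis. Stands upright on the bench; absent in some starts.
- centre_d: Core centre, 0.12 kg: the keyed foot (see centre_b), then a plain round aluminium drum 25 mm across from 27 to 59 mm up, to be gripped. Origin: centre of its underside, z up its axis. Stands upright on the bench; absent in some starts.
- spindle_a: Reel spindle, 0.10 kg: the keyed foot (see centre_b), then a slender square steel pin 10 x 10 mm (sides along its x and y) from 27 to 72 mm up, to be gripped. Origin: centre of its underside, z up its axis. Fitted in the left plate's boss at the start, lugs in the keyways.
- spindle_b: Reel spindle, 0.10 kg: the keyed foot (see centre_b), then a slender square steel pin 10 x 10 mm (sides along its x and y) from 27 to 72 mm up, to be gripped. Origin: centre of its underside, z up its axis. Fitted in the right plate's boss at the start, lugs in the keyways.
- spindle_c: Reel spindle, 0.10 kg: the keyed foot (see centre_b), then a slender square steel pin 10 x 10 mm (sides along its x and y) from 27 to 72 mm up, to be gripped. Origin: centre of its underside, z up its axis. Stands upright on the bench; absent in some starts.
- spindle_d: Reel spindle, 0.10 kg: the keyed foot (see centre_b), then a slender square steel pin 10 x 10 mm (sides along its x and y) from 27 to 72 mm up, to be gripped. Origin: centre of its underside, z up its axis. Stands upright on the bench; absent in some starts.
- boss_left (a point): Middle of the top of the left (+y) plate's drive boss, 93 mm above the bench, in the winder's axes (does not turn with the plate). The boss: steel ring 56 mm across, 25 mm high on a plate 170 mm across; bore 30.4 mm across, 25 mm deep, closed below, with three keyways 9 mm wide, 120 degrees apart, open at the top. At the start the keyways face anywhere; the lugs of the spindle fitted there lie in them.
- boss_right (a point): Same on the right (-y) plate. A foot held upright over the bore goes in 8 mm till its lugs rest on the boss; turned, by a third of a turn at most, the lugs meet the keyways and it drops 14 mm more, flange on boss: its origin is then 22 mm below this point. It lifts straight out. The plates are braked: they turn only under 0.3 N m or more, and stay where left.
- winder: The film winder, fixed: a grey chassis 200 x 440 mm, 60 mm high, with two round plates whose bosses stand at (0, 110) and (0, -110) mm in its frame. Origin on the bench under its middle, y along its length.
- long_box: Open grey box for reel spindles, 240 mm long (its x) x 115 mm wide (its y) x 50 mm high outside, walls and floor 4 mm, 1.2 kg, loose. Origin: centre of its underside. Stands on one side of the bench, left or right.
- square_box: Open grey box for core centres, 150 x 150 mm, 50 mm high outside, walls and floor 4 mm, 1.2 kg, loose. Origin: centre of its underside. Stands on the side opposite the long box.
- splicer: Film splicer, bystander: 55 x 130 mm, 34 mm high, origin under its middle.
- film_can: Flat round aluminium film can, bystander: 102 mm across, 25 mm high, origin under its middle.
- loupe: Magnifier, bystander: round, 42 mm across, 44 mm high, clear skirt and black top, origin under its middle.
- cleaner: Amber bottle of film cleaner, bystander: 48 mm across, 110 mm high, origin under its middle.
- film_roll: Dark roll of film on a white core, lying flat, bystander: 90 mm across, 16 mm high, origin under its middle.
- small_reel: Small grey film reel lying flat, bystander: 75 mm across, 15 mm high, origin under its middle.
Not all that is in view belongs to the job. Leave any green or pink look-alike of the centre_b alone.

How it is judged (in metres and radians):
On the way, in this order (a step that is already met when the one before it is completed fails the run):
1. a reel spindle has been lifted out of its boss ((z of spindle_a in the frame of boss_left above 0.005 m or z of spindle_b in the frame of boss_right above 0.005 m)), for 0.1 s.
2. a core centre has dropped home in one of the bosses ((((horizontal distance between centre_a and boss_left below 0.004 m and z of centre_a in the frame of boss_left between -0.026 and -0.019 m and angle between centre_a's own z axis and vertical below 0.08 rad) or (horizontal distance between centre_b and boss_left below 0.004 m and z of centre_b in the frame of boss_left between -0.026 and -0.019 m and angle between centre_b's own z axis and vertical below 0.08 rad) or (horizontal distance between centre_c and boss_left below 0.004 m and z of centre_c in the frame of boss_left between -0.026 and -0.019 m and angle between centre_c's own z axis and vertical below 0.08 rad) or (horizontal distance between centre_d and boss_left below 0.004 m and z of centre_d in the frame of boss_left between -0.026 and -0.019 m and angle between centre_d's own z axis and vertical below 0.08 rad)) or ((horizontal distance between centre_a and boss_right below 0.004 m and z of centre_a in the frame of boss_right between -0.026 and -0.019 m and angle between centre_a's own z axis and vertical below 0.08 rad) or (horizontal distance between centre_b and boss_right below 0.004 m and z of centre_b in the frame of boss_right between -0.026 and -0.019 m and angle between centre_b's own z axis and vertical below 0.08 rad) or (horizontal distance between centre_c and boss_right below 0.004 m and z of centre_c in the frame of boss_right between -0.026 and -0.019 m and angle between centre_c's own z axis and vertical below 0.08 rad) or (horizontal distance between centre_d and boss_right below 0.004 m and z of centre_d in the frame of boss_right between -0.026 and -0.019 m and angle between centre_d's own z axis and vertical below 0.08 rad)))), for 0.3 s.
3. a core centre is home in each boss (((horizontal distance between centre_a and boss_left below 0.004 m and z of centre_a in the frame of boss_left between -0.026 and -0.019 m and angle between centre_a's own z axis and vertical below 0.08 rad) or (horizontal distance between centre_b and boss_left below 0.004 m and z of centre_b in the frame of boss_left between -0.026 and -0.019 m and angle between centre_b's own z axis and vertical below 0.08 rad) or (horizontal distance between centre_c and boss_left below 0.004 m and z of centre_c in the frame of boss_left between -0.026 and -0.019 m and angle between centre_c's own z axis and vertical below 0.08 rad) or (horizontal distance between centre_d and boss_left below 0.004 m and z of centre_d in the frame of boss_left between -0.026 and -0.019 m and angle between centre_d's own z axis and vertical below 0.08 rad)) and ((horizontal distance between centre_a and boss_right below 0.004 m and z of centre_a in the frame of boss_right between -0.026 and -0.019 m and angle between centre_a's own z axis and vertical below 0.08 rad) or (horizontal distance between centre_b and boss_right below 0.004 m and z of centre_b in the frame of boss_right between -0.026 and -0.019 m and angle between centre_b's own z axis and vertical below 0.08 rad) or (horizontal distance between centre_c and boss_right below 0.004 m and z of centre_c in the frame of boss_right between -0.026 and -0.019 m and angle between centre_c's own z axis and vertical below 0.08 rad) or (horizontal distance between centre_d and boss_right below 0.004 m and z of centre_d in the frame of boss_right between -0.026 and -0.019 m and angle between centre_d's own z axis and vertical below 0.08 rad))), for 0.3 s.
At the end, for the whole second after the job is handed in: In each boss a core centre is home: upright within 0.08 rad, within 4 mm of the boss's axis and its flange within 3 mm of the boss. Every reel spindle present lies in the long box, and every core centre not fitted in the square box (origin inside the walls and below the rim), all at rest (all of step 3 and ((horizontal distance between centre_a and boss_left below 0.004 m and z of centre_a in the frame of boss_left between -0.026 and -0.019 m and angle between centre_a's own z axis and vertical below 0.08 rad) or (horizontal distance between centre_a and boss_right below 0.004 m and z of centre_a in the frame of boss_right between -0.026 and -0.019 m and angle between centre_a's own z axis and vertical below 0.08 rad) or (x of centre_a in the frame of square_box between -0.071 and 0.071 m and y of centre_a in the frame of square_box between -0.071 and 0.071 m and z of centre_a in the frame of square_box below 0.05 m)) and ((horizontal distance between centre_b and boss_left below 0.004 m and z of centre_b in the frame of boss_left between -0.026 and -0.019 m and angle between centre_b's own z axis and vertical below 0.08 rad) or (horizontal distance between centre_b and boss_right below 0.004 m and z of centre_b in the frame of boss_right between -0.026 and -0.019 m and angle between centre_b's own z axis and vertical below 0.08 rad) or (x of centre_b in the frame of square_box between -0.071 and 0.071 m and y of centre_b in the frame of square_box between -0.071 and 0.071 m and z of centre_b in the frame of square_box below 0.05 m)) and ((horizontal distance between centre_c and boss_left below 0.004 m and z of centre_c in the frame of boss_left between -0.026 and -0.019 m and angle between centre_c's own z axis and vertical below 0.08 rad) or (horizontal distance between centre_c and boss_right below 0.004 m and z of centre_c in the frame of boss_right between -0.026 and -0.019 m and angle between centre_c's own z axis and vertical below 0.08 rad) or (x of centre_c in the frame of square_box between -0.071 and 0.071 m and y of centre_c in the frame of square_box between -0.071 and 0.071 m and z of centre_c in the frame of square_box below 0.05 m)) and ((horizontal distance between centre_d and boss_left below 0.004 m and z of centre_d in the frame of boss_left between -0.026 and -0.019 m and angle between centre_d's own z axis and vertical below 0.08 rad) or (horizontal distance between centre_d and boss_right below 0.004 m and z of centre_d in the frame of boss_right between -0.026 and -0.019 m and angle between centre_d's own z axis and vertical below 0.08 rad) or (x of centre_d in the frame of square_box between -0.071 and 0.071 m and y of centre_d in the frame of square_box between -0.071 and 0.071 m and z of centre_d in the frame of square_box below 0.05 m)) and x of spindle_a in the frame of long_box between -0.116 and 0.116 m and y of spindle_a in the frame of long_box between -0.0535 and 0.0535 m and z of each of spindle_a, spindle_b, spindle_c, spindle_d in the frame of long_box below 0.05 m and x of spindle_b in the frame of long_box between -0.116 and 0.116 m and y of spindle_b in the frame of long_box between -0.0535 and 0.0535 m and x of spindle_c in the frame of long_box between -0.116 and 0.116 m and y of spindle_c in the frame of long_box between -0.0535 and 0.0535 m and x of spindle_d in the frame of long_box between -0.116 and 0.116 m and y of spindle_d in the frame of long_box between -0.0535 and 0.0535 m and linear speed of each of centre_a, centre_b, centre_c, centre_d, spindle_a, spindle_b, spindle_c, spindle_d below 0.03 m/s); the robot touches nothing.
It fails at once if a bystander was shifted more than 30 mm (distance of any of splicer, film_can, loupe, cleaner, film_roll, small_reel from where it was at the start of the episode above 0.03 m).
Of centre_c, centre_d, spindle_c, spindle_d only 2 to 4 are there at a start; the rules pass over those that are not, and their reading is None.
At some moment in a run one of long_box, square_box may be knocked a few centimetres aside while the robot is not near it.
It also fails if it takes over 210 s, if anything falls off the work surface, if the arm or the gripper's body presses on something with over 40 N, if the wrist force passes 120 N, or if a joint passes its speed limit or range.

## Robot

A 6-joint arm with a two-finger parallel gripper is mounted at the origin on the work surface. World frame = base frame: x ahead of the robot, y to its left, z up, the work surface at z = 0. Lengths are in mm, angles in degrees, forces in N, time in s.
With the tool pointing down it reaches from about 300 to 850 mm from the base axis. Payload 4.2 kg.
Tool frame: the origin (TCP) lies at the very end of the fingers, on their centre line; the grasp point (between the pads) lies 19 mm behind it; z points along the fingers, y is the line along which they close (so a half turn about z gives the same grasp; the last joint's range is limited). The gripper opens to 91 mm and grips with 3 to 60 N. Pads are 32 mm wide; open, the fingers measure 118 mm over their backs; the gripper's body (76 mm by 178 mm) begins 60 mm behind the grasp point.
Start: joints at [-68.87, 18.312, 89.639, -0, 72.044, -1.146], TCP at [217.976, -532.103, 174.976] pointing down, gripper open.
Joint ranges: [-177.97, 177.97], [-48.28, 115.42], [12.27, 149.76], [-77.06, 257.06], [2.81, 150.46], [-146.56, 146.56]. Speed limits (degrees/s): [147.25, 147.25, 180, 180, 180, 180].

## Interface

Orientations are given as [roll, pitch, yaw] about the fixed x, y, z axes, in that order (R = Rz(yaw) Ry(pitch) Rx(roll)).
In Python, from workcell import * gives the robot as it stands.
- The arm moves only by the tool move_arm, never from a script. Its argument "motion" is a list of rows, each a list of 3 entries, a list of its own where there are three numbers: the finger opening in mm, from 0 to 91.2, then the shift along the world's x, y, z in units of 25 mm (1.0 is 25 mm), then the turn, a rotation vector about the world's x, y, z in units of 4 degrees (1.0 is 4 degrees). In form: [[grip, [x, y, z], [ax, ay, az]], ...]. A call has 1 to 20 rows; each row shifts and turns the commanded pose from where the row before left it; what a row does not reach is not made up. A row lasts 1/12 s, in which the tool goes at most 41.7 mm and 7.16 degrees, less where a joint would pass 70% of its speed; a pose out of reach is approached as far as the arm can. A call with a number of a shift or a turn outside -1 to 1 is refused whole. A call with a gripper value outside its range is refused whole. The fingers move at their own pace and stop on an object; "grip_force" is the grip in N (left out, the last holds). Time passes only in rows, so rows that do not move let the fingers close. It gives the time, the measured TCP pose, the force, the opening and the grip force at its end, in the units of the state.
- state(): the state, without advancing time (a new reading comes with each control period).
- grab_frame(name): name is "scene" or "side" or "wrist"; returns the picture (420x560x3 uint8, blue, green, red); there is no depth.
- camera_info(name): a dict with "fx", "fy", "cx", "cy" (pixels), "rvec" (rotation vector, rad) and "tvec" (3), from world to camera coordinates, as OpenCV has them. Camera axes: x right, y down, z forward; pixel columns grow to the right and rows downward; lengths in mm; the calibration is good to about 2 mm. A picture is of the moment at which its call begins: read the wrist's pose just before it. camera_info takes no time and is no camera call; for the wrist camera it gives the pose at the moment of the call.
- job_done(): hands the job in; it is judged then, once.
The state is a dict: "time_s": time; "qpos": joint angles; "qvel": joint speeds; "effort": joint torques, N m; "ee_pos": TCP position; "ee_rot": TCP orientation; "force": force on the tool from outside, world axes, zero at the start; "torque": the same for the moment, N m; "gripper_width": finger opening in mm; "gripper_force": force on a finger pad.
Only numpy, scipy, OpenCV 4.12 (cv2) and the standard library are available. Lean on these libraries where they do the work, as an engineer would, in place of code of your own. Each camera call takes 0.05 s, during which the arm holds its last target. There are 200 camera calls.

## Working session

There is one attempt and no reset: what is moved stays moved. The work goes in short steps, Python scripts to look and compute and a tool call to move; the robot and the scene stay as the last step left them, time stands still between calls to the robot, and variables do not carry over. Pictures are saved under pics/ and viewed, at most 14 in all, crops included, and the job is handed in when it is done.

Besides the shell and the picture viewer there is one more tool, called after "Request:" as name(argument=value, ...) on one line, values as JSON. move_arm: Moves the arm, as the interface text tells. Shifts and turns lie within -1 to 1; 1 stands for 25 mm of shift or 4 degrees of turn. Its arguments: {"type":"object","properties":{"motion":{"type":"array","items":{"type":"array"}},"grip_force":{"type":"number"}},"required":["motion"]}

```bash
mkdir -p pics; ls; cat > h.py <<'E'
from workcell import *
import numpy as np, cv2
def ray(n,u,v,ci=None):
    c=ci or camera_info(n); R=cv2.Rodrigues(np.array(c["rvec"],float))[0]; t=np.array(c["tvec"],float).ravel()
    d=R.T@np.array([(u-c["cx"])/c["fx"],(v-c["cy"])/c["fy"],1]); return -R.T@t,d
def onz(n,u,v,z,ci=None):
    o,d=ray(n,u,v,ci); return (o+d*(z-o[2])/d[2]).round(1)
def proj(n,P,ci=None):
    c=ci or camera_info(n); R=cv2.Rodrigues(np.array(c["rvec"],float))[0]; p=R@np.array(P,float)+np.array(c["tvec"],float).ravel()
    return np.array([c["fx"]*p[0]/p[2]+c["cx"],c["fy"]*p[1]/p[2]+c["cy"]]).round(1)
E
python3 - <<'E'
from h import *
s=state();print(s)
a=grab_frame("scene");b=grab_frame("side");w=grab_frame("wrist")
for n,i in zip(("scene","side","wrist"),(a,b,w)):
    cv2.imwrite(f"pics/{n}0.png",i); print(n,camera_info(n), ray(n,280,210))
cv2.imwrite("pics/s0big.png",cv2.resize(a,(800,600),interpolation=cv2.INTER_CUBIC))
E
```

```text
pics
{'time_s': 0.0, 'qpos': array([-6.88726239e+01,  1.83520146e+01,  8.97086822e+01, -2.20202349e-04,
        7.20429389e+01, -1.14482507e+00]), 'qvel': array([ 0.00613037, -0.02809437, -0.07863515, -0.04803315, -0.0952186 ,
       -0.01028133]), 'effort': array([-1.44614962e-03, -4.12470603e+01, -2.31974119e+01,  7.26050581e-02,
        4.58769780e-02, -1.17329932e-04]), 'ee_pos': array([ 217.72579471, -531.54643804,  174.10117821]), 'ee_rot': array([-1.79896381e+02, -1.86129256e-03,  2.22722676e+01]), 'force': array([-0.38839796, -0.56551546,  0.57319654]), 'torque': array([0.00022945, 0.03395371, 0.04275024]), 'gripper_force': 0.0, 'gripper_width': 91.51249292844223}
scene {'fx': 435.70457677205525, 'fy': 435.70457677205525, 'cx': 277.99240345840894, 'cy': 204.24491394336636, 'rvec': array([ 2.04154612,  1.05606337, -0.4981397 ]), 'tvec': array([-287.27787518, -201.63438071, 1426.80401555])} (array([1172.21024431, -486.97385457,  740.09074304]), array([-0.62272319,  0.45337417, -0.63785844]))
side {'fx': 406.0507227968931, 'fy': 406.0507227968931, 'cx': 278.6195670492873, 'cy': 203.47185799609585, 'rvec': array([ 0.76660542, -2.49321186,  1.21613025]), 'tvec': array([424.87420942, 253.2400779 , 789.50229022])} (array([ 85.04002304, 623.67561015, 686.84745389]), array([ 0.43863285, -0.6438091 , -0.62720101]))
wrist {'fx': 361.27123715236047, 'fy': 361.27123715236047, 'cx': 279.01955980534353, 'cy': 211.27755320972838, 'rvec': array([-2.40795909,  1.61438633,  0.23143503]), 'tvec': array([-574.68716035,  -32.83348425,  390.80657778])} (array([ 289.93100256, -502.90617395,  383.53428159]), array([-0.25416139, -0.10549961, -0.9614009 ]))
```

View pics/s0big.png

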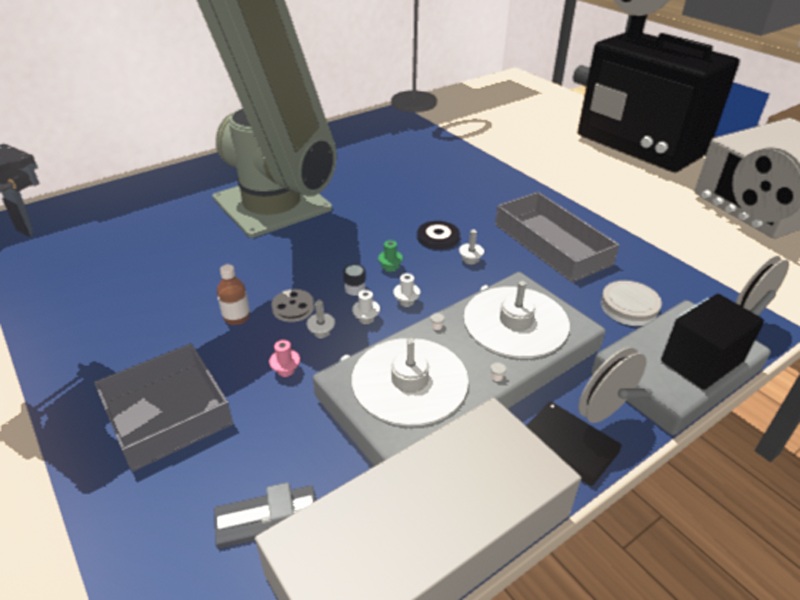

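View pics/side0.png

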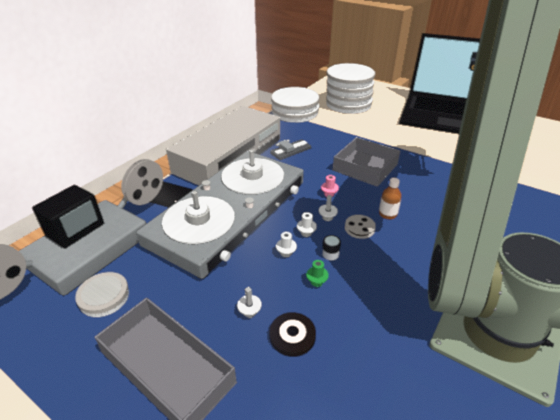

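The scene has two white centres at big-scene (366,305) and (406,290). Two loose spindles stand at (320,318) and (471,247), and the fitted ones are at (410,365) and (519,305). The green (391,255) and pink (284,358) look-alikes stay put. The long box is on +y and the square box on -y. Next I measure these and take enlarged crops.

```bash
python3 - <<'E'
from h import *
P={"cen1":((256,205),(307,214),59),"cen2":((284,194),(286,235),59),"spC":((223,212),(329,195),72),"spD":((331,163),(248,290),72),
"bossR":((287,239),(252,155),143),"bossL":((365,199.5),(195,195),143),"green":((273.5,170),(319,264),59),"pink":((199,240),(330,178),59)}
for k,(a,b,z) in P.items():
    o,d=ray("scene",*a);p,e=ray("side",*b)
    s=np.linalg.lstsq(np.c_[d,-e],p-o,rcond=None)[0];q=(o+d*s[0]+p+e*s[1])/2
    print(k,onz("scene",*a,z),onz("side",*b,z),"tri",q.round(1))
for k,u in {"long":[(498,207),(537,194),(616,240),(575,277)],"sq":[(96,384),(190,347),(230,404),(137,464)]}.items(): print(k,[onz("scene",x*.7,y*.7,50)[:2] for x,y in u])
print("longside",[onz("side",x,y,50)[:2] for x,y in [(97,342),(147,302),(233,374),(185,418)]])
a=cv2.imread("pics/scene0.png")[140:280,170:400];cv2.imwrite("pics/crop0.png",cv2.resize(a,(800,487),interpolation=cv2.INTER_CUBIC))
E
```

```text
cen1 [457.2 -40.3  59. ] [460.9 -44.7  59. ] tri [459.6 -42.   61.4]
cen2 [460.9  43.   59. ] [461.5  47.   59. ] tri [461.2  44.7  58. ]
spC [ 447.9 -127.9   72. ] [ 446.2 -126.8   72. ] tri [ 446.8 -127.5   71.2]
spD [435.2 222.6  72. ] [427.8 231.5  72. ] tri [430.2 228.1  67.1]
bossR [ 670.7 -103.9  143. ] [652.  -81.2 143. ] tri [662.6 -96.2 132.2]
bossL [667.9 113.  143. ] [653.6 127.6 143. ] tri [661.5 120.7 135.4]
green [356.4  83.3  59. ] [353.8  83.6  59. ] tri [354.6  83.6  58.2]
pink [ 488.5 -214.4   59. ] [ 489.1 -212.6   59. ] tri [ 489.  -213.9   58.7]
long [array([366.1, 355.3]), array([374.6, 463.3]), array([592.7, 461.4]), array([628.5, 303.3])]
sq [array([ 397.9, -480.6]), array([ 402. , -337.5]), array([ 548.7, -333.9]), array([ 574.3, -475.4])]
longside [array([590.1, 461.8]), array([584.9, 351.6]), array([351.5, 372.6]), array([366.9, 468.6])]
```

View pics/crop0.png

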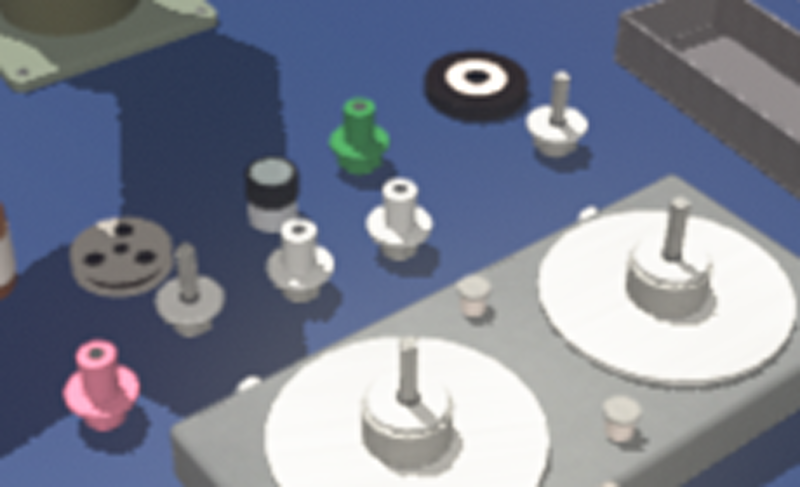

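The crop confirms it. Plain aluminium centres are at crop (300,255) and (400,215). Reel spindles with square pins are at (190,285) and (557,115). Green and pink are decoys. I set out to the right boss.

Request:
move_arm(motion=[[60,[0.99,0.96,0.3],[0,0,0]],[60,[0.99,0.96,0.3],[0,0,0]],[60,[0.99,0.96,0.3],[0,0,0]],[60,[0.99,0.96,0.3],[0,0,0]],[60,[0.99,0.96,0.3],[0,0,0]],[60,[0.99,0.96,0.3],[0,0,0]],[60,[0.99,0.96,0.3],[0,0,0]],[60,[0.99,0.96,0.3],[0,0,0]],[60,[0.99,0.96,0.3],[0,0,0]],[60,[0.99,0.96,0],[0,0,0]],[60,[0.99,0.96,0],[0,0,0]],[60,[0.99,0.96,0],[0,0,0]],[60,[0.99,0.96,0],[0,0,0]],[60,[0.99,0.96,0],[0,0,0]],[60,[0.99,0.96,0],[0,0,0]],[60,[0.99,0.96,0],[0,0,0]],[60,[0.99,0.96,0],[0,0,0]],[60,[0.9,0.96,0],[0,0,0]],[60,[0,0,0],[0,0,0]],[60,[0,0,0],[0,0,0]]])

```text
time_s: 1.82
ee_pos: [661.6, -98.8, 241.2]
ee_rot: [-180.0, 0.1, 22.4]
force: [-0.2, -0.4, -0.7]
gripper_width: 60.6
gripper_force: 0.0
```

```bash
python3 - <<'E'
from h import *
s=state();print(s["ee_pos"],s["ee_rot"],s["qpos"].round(1),s["force"])
ci=camera_info("wrist");w=grab_frame("wrist");import json
json.dump({k:np.array(v).tolist() for k,v in ci.items()},open("w1.json","w"))
cv2.imwrite("pics/w1.png",w)
print("boss guess",proj("wrist",(664,-98,98),ci),"pin top",proj("wrist",(664,-98,143),ci), "TCP",proj("wrist",s["ee_pos"],ci))
E
```

```text
[661.64115761 -98.78637428 241.15719028] [-1.79959928e+02  1.11490232e-01  2.24250411e+01] [-9.5 25.6 68.9 -0.  85.6 58.1] [-0.17938792 -0.35151181 -0.69160719]
boss guess [279.  184.9] pin top [278.9 195.7] TCP [278.4 237.7]
```

View pics/w1.png

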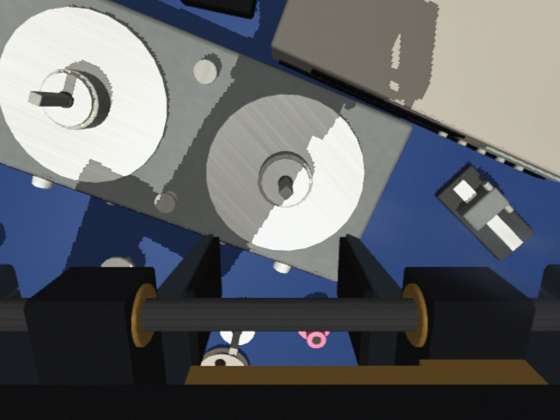

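The wrist view shows the right plate centred at about (285,172), with the flange at (285,178) and the pin top at (286,190). The left plate is centred at about (82,94). I compute the positions and the pin's orientation.

```bash
python3 - <<'E'
from h import *;import json
ci=json.load(open("w1.json"))
for n,(u,v,z) in {"plR":(285.5,172,68),"plL":(82,94,68),"flR":(285.5,179,98),"pinR":(286,189,143),"pinL":(38,99,143),"flL":(70,99,95)}.items(): print(n,onz("wrist",u,v,z,ci))
w=cv2.imread("pics/w1.png")
a=cv2.resize(w[140:230,240:340],(600,540),interpolation=cv2.INTER_CUBIC)
a=cv2.convertScaleAbs(a,alpha=1.5)
cv2.imwrite("pics/w1c.png",a)
E
```

```text
plR [ 673.7 -101.5   68. ]
plL [668.5 118.6  68. ]
flR [ 672.  -101.7   98. ]
pinR [ 671.9 -101.4  143. ]
pinL [663.9 113.8 143. ]
flL [664.4 114.6  95. ]
```

View pics/w1c.png

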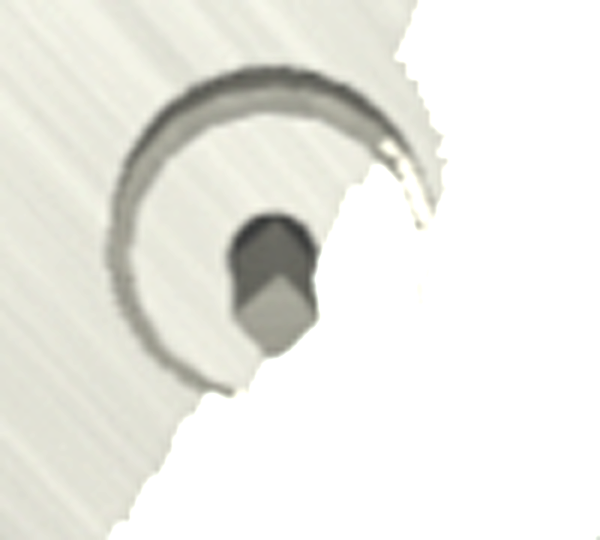

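The pin top is a diamond at about 46° to the image, centred at (286,192.5), and the flange is centred at (285.5,182). That puts boss R at (669,-103) and boss L at about (664,117), 220 mm apart as they should be. I turn 45°, descend and grip.

Request:
move_arm(motion=[[60,[0.026,-0.014,-0.46],[0,0,0.94]],[60,[0.026,-0.014,-0.46],[0,0,0.94]],[60,[0.026,-0.014,-0.46],[0,0,0.94]],[60,[0.026,-0.014,-0.46],[0,0,0.94]],[60,[0.026,-0.014,-0.46],[0,0,0.94]],[60,[0.026,-0.014,-0.46],[0,0,0.94]],[60,[0.026,-0.014,-0.46],[0,0,0.94]],[60,[0.026,-0.014,-0.46],[0,0,0.94]],[60,[0.026,-0.014,-0.46],[0,0,0.94]],[60,[0.026,-0.014,-0.46],[0,0,0.94]],[60,[0.026,-0.014,-0.46],[0,0,0.94]],[60,[0.026,-0.014,-0.46],[0,0,0.94]],[60,[0,0,0],[0,0,0]],[5,[0,0,0],[0,0,0]],[5,[0,0,0],[0,0,0]],[5,[0,0,0],[0,0,0]],[5,[0,0,0],[0,0,0]],[5,[0,0,0],[0,0,0]],[5,[0,0,0],[0,0,0]],[5,[0,0,0],[0,0,0]]], grip_force=30)

```text
time_s: 3.53
ee_pos: [669.1, -104.2, 104.7]
ee_rot: [180.0, -0.0, 67.4]
force: [0.5, 0.6, 0.1]
gripper_width: 16.0
gripper_force: 0.0
```

Request:
move_arm(motion=[[5,[0,0,0],[0,0,0]],[5,[0,0,0],[0,0,0]],[5,[0,0,0],[0,0,0]],[5,[0,0,0],[0,0,0]],[5,[0,0,0.3],[0,0,0]],[5,[0,0,0.3],[0,0,0]],[5,[0,0,0.3],[0,0,0]],[5,[0,0,0.5],[0,0,0]],[5,[0,0,0.8],[0,0,0]],[5,[0,0,0.9],[0,0,0]],[5,[0,0,0.9],[0,0,0]],[5,[0,0,0.9],[0,0,0]],[5,[0,0,0.8],[0,0,0]],[5,[0,0,0.4],[0,0,0]],[5,[0,0,0],[0,0,0]],[5,[0,0,0],[0,0,0]]])

```text
time_s: 4.87
ee_pos: [669.0, -104.3, 257.2]
ee_rot: [180.0, -0.0, 67.4]
force: [-0.5, 0.4, -0.3]
gripper_width: 5.0
gripper_force: 0.0
```

```bash
python3 - <<'E'
from h import *
s=state();print(s["ee_pos"],s["gripper_width"],s["gripper_force"])
a=grab_frame("side");b=grab_frame("scene")
c=np.hstack([cv2.resize(a[280:420,60:270],(420,280)),cv2.resize(b[110:210,330:450],(336,280))])
d=cv2.resize(b[110:320,200:430],(416,380));cv2.imwrite("pics/c2.png",c)
w=grab_frame("wrist");cv2.imwrite("pics/w2.png",w)
import json;json.dump({k:np.array(v).tolist() for k,v in camera_info("wrist").items()},open("w2.json","w"))
# grey box mask: low saturation, in side
for n,i in(("side",a),("scene",b)):
    h=cv2.cvtColor(i,cv2.COLOR_BGR2HSV);m=((h[...,1]<60)&(h[...,2]<150)).astype(np.uint8)*255
    m=cv2.morphologyEx(m,cv2.MORPH_CLOSE,np.ones((9,9)));k,_=cv2.findContours(m,0,2)
    for q in k:
        if 1500<cv2.contourArea(q)<20000: print(n,cv2.boundingRect(q),cv2.approxPolyDP(cv2.convexHull(q),6,True)[:,0].tolist())
E
```

```text
[ 669.01646517 -104.3148601   257.21099276] 5.020504361530816 0.0
side (95, 283, 142, 137) [[127, 283], [234, 368], [236, 382], [206, 419], [166, 419], [101, 351], [95, 336]]
side (333, 137, 67, 82) [[357, 137], [399, 151], [384, 218], [333, 172], [334, 156]]
scene (66, 241, 97, 89) [[134, 241], [162, 297], [92, 329], [66, 268]]
scene (347, 134, 87, 64) [[348, 144], [378, 135], [432, 170], [429, 185], [398, 196], [347, 157]]
scene (386, 0, 174, 168) [[395, 0], [468, 0], [516, 40], [559, 110], [559, 162], [538, 166], [408, 96], [386, 56]]
scene (0, 0, 336, 186) [[319, 0], [330, 185], [0, 147], [208, 0]]
```

View pics/c2.png

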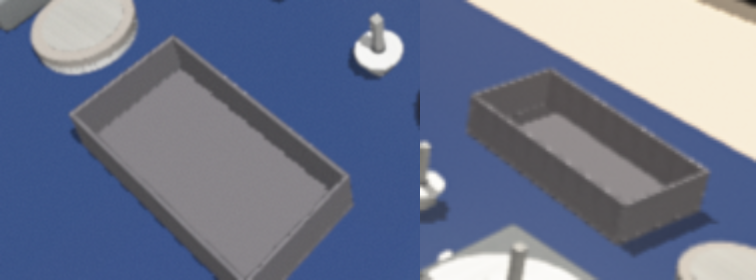

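View pics/w2.png

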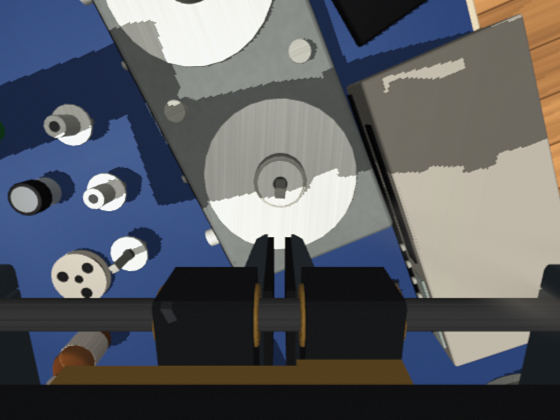

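The wrist view shows the spindle still in the right boss, with the pin at (280,184) and the plate at (280,173). The gripper is empty, so I re-measure from this pose.

```bash
python3 - <<'E'
from h import *;import json
s=state();print(s["ee_pos"],s["ee_rot"],s["gripper_width"])
ci=json.load(open("w2.json"))
for n,(u,v,z) in {"plR":(279.7,173,68),"flR":(279,182,98),"pin":(280,184,143),"pinlow":(280,184,98)}.items(): print(n,onz("wrist",u,v,z,ci))
print("tcp",proj("wrist",s["ee_pos"],ci),"tcp@143",proj("wrist",(669,-104.3,143),ci),proj("wrist",(669,-104.3,98),ci))
o,d=ray("wrist",280,210,ci);print(o)
a=cv2.imread("pics/w2.png")[140:260,220:340];cv2.imwrite("pics/w2c.png",cv2.resize(a,(600,600),interpolation=cv2.INTER_CUBIC))
E
```

```text
[ 668.25151151 -104.17139455  255.14268726] [-1.79820457e+02  4.16702078e-02  6.73943637e+01] 5.022902115958701
plR [670.4 -97.6  68. ]
flR [ 668.3 -101.    98. ]
pin [672.1 -94.7 143. ]
pinlow [ 668.4 -103.4   98. ]
tcp [279.8 237.9] tcp@143 [280.9 194.8] [280.9 184.6]
[698.45972628 -32.52239931 464.28691863]
```

View pics/w2c.png

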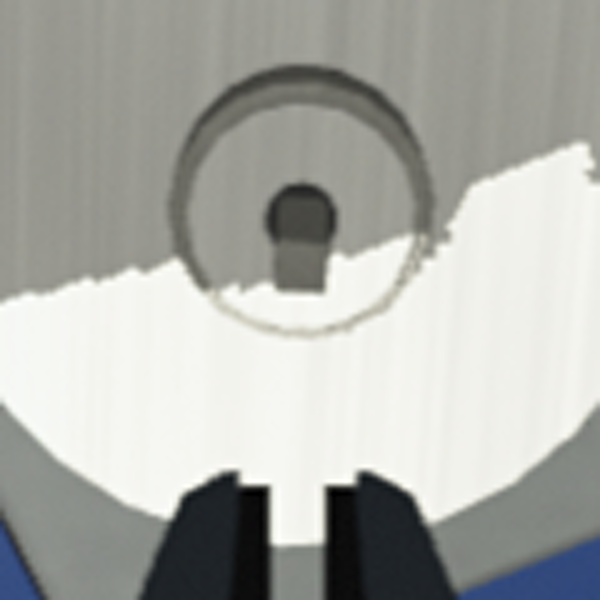

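The pin top at (280,193) projects right under the TCP, so the aim was good and the grip did not hold. I go down again and check the grip before lifting.

Request:
move_arm(motion=[[40,[0,0,-0.8],[0,0,0]],[40,[0,0,-0.8],[0,0,0]],[40,[0,0,-0.8],[0,0,0]],[40,[0,0,-0.8],[0,0,0]],[40,[0,0,-0.8],[0,0,0]],[40,[0,0,-0.8],[0,0,0]],[40,[0,0,-0.8],[0,0,0]],[40,[0,0,-0.5],[0,0,0]],[40,[0,0,0],[0,0,0]],[0,[0,0,0],[0,0,0]],[0,[0,0,0],[0,0,0]],[0,[0,0,0],[0,0,0]],[0,[0,0,0],[0,0,0]],[0,[0,0,0],[0,0,0]],[0,[0,0,0],[0,0,0]],[0,[0,0,0],[0,0,0]],[0,[0,0,0],[0,0,0]],[0,[0,0,0],[0,0,0]]], grip_force=40)

```text
time_s: 6.52
ee_pos: [669.0, -104.3, 104.6]
ee_rot: [180.0, -0.0, 67.4]
force: [-0.1, 0.4, 0.8]
gripper_width: 0.5
gripper_force: 0.0
```

```bash
python3 - <<'E'
from h import *
w=grab_frame("wrist");a=grab_frame("side");b=grab_frame("scene")
x=cv2.resize(w[150:290,200:360],(400,350));y=cv2.resize(a[100:240,180:340],(400,350));z=cv2.resize(b[180:300,230:390],(400,300))
cv2.imwrite("pics/c3.png",np.vstack([np.hstack([x,y])]))
s=state();print(s["ee_pos"],proj("wrist",s["ee_pos"]),proj("side",s["ee_pos"]),proj("scene",s["ee_pos"]))
cv2.imwrite("pics/sc3.png",b)
E
```

```text
[ 669.01373771 -104.31797933  104.44607507] [279.9 237.9] [252.8 161.8] [286.  252.4]
```

View pics/c3.png

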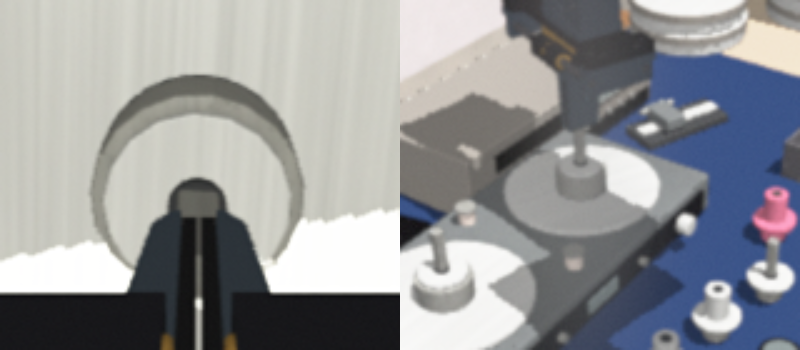

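The wrist crop shows the pin at about (279,230), free in front of the closed fingertips. The side crop shows the tips ending at the top of the pin, at crop (580,130), although the TCP projects to (582,154). So the real fingertips sit well above the reported TCP. I open and descend cautiously, watching the force.

Request:
move_arm(motion=[[40,[0,0,0],[0,0,0]],[40,[0,0,0],[0,0,0]],[40,[0,0,0],[0,0,0]],[40,[0,0,0],[0,0,0]],[40,[0,0,0],[0,0,0]],[40,[0,0,0],[0,0,0]],[40,[0,0,0],[0,0,0]],[40,[0,0,-0.06],[0,0,0]],[40,[0,0,-0.06],[0,0,0]],[40,[0,0,-0.06],[0,0,0]],[40,[0,0,-0.06],[0,0,0]],[40,[0,0,-0.06],[0,0,0]],[40,[0,0,-0.06],[0,0,0]],[40,[0,0,0],[0,0,0]]], grip_force=30)

```text
time_s: 7.83
ee_pos: [668.8, -104.3, 95.0]
ee_rot: [-180.0, 0.0, 67.4]
force: [0.3, -0.0, 0.3]
gripper_width: 40.4
gripper_force: 0.0
```

```bash
python3 - <<'E'
from h import *
s=state();print(s["ee_pos"],s["force"])
a=cv2.imread("pics/sc3.png");p=grab_frame("side")
x=cv2.resize(a[190:270,240:340],(400,320),interpolation=cv2.INTER_CUBIC);y=cv2.resize(p[110:190,205:305],(400,320),interpolation=cv2.INTER_CUBIC)
cv2.imwrite("pics/c4.png",np.hstack([x,y]))
print(proj("side",s["ee_pos"]),proj("side",s["ee_pos"]+[0,0,40]),proj("scene",[669,-104.3,104.6]),proj("scene",[669,-104.3,144.6]),proj("scene",[669,-104,143]),proj("scene",[669,-104,98]))
E
```

```text
[ 668.76413879 -104.267727     94.98628472] [ 0.30586174 -0.04723975  0.29418223]
[253.  164.8] [252.4 152. ] [286.  252.3] [286.3 238. ] [286.4 238.5] [286.  254.5]
```

View pics/c4.png

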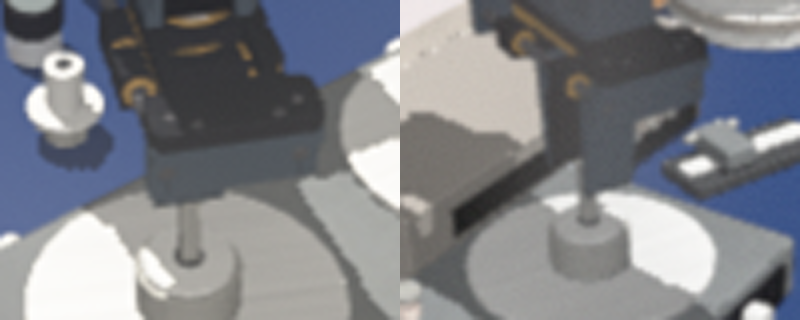

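There is no contact at a reading of 95, and both views put the tips about 37 mm above the reported TCP. I work with that offset, go 25 mm lower and close.

Request:
move_arm(motion=[[40,[0,0,-0.2],[0,0,0]],[40,[0,0,-0.2],[0,0,0]],[40,[0,0,-0.2],[0,0,0]],[40,[0,0,-0.2],[0,0,0]],[40,[0,0,-0.2],[0,0,0]],[40,[0,0,0],[0,0,0]],[0,[0,0,0],[0,0,0]],[0,[0,0,0],[0,0,0]],[0,[0,0,0],[0,0,0]],[0,[0,0,0],[0,0,0]],[0,[0,0,0],[0,0,0]],[0,[0,0,0],[0,0,0]],[0,[0,0,0],[0,0,0]],[0,[0,0,0],[0,0,0]]], grip_force=30)

```text
time_s: 9.05
ee_pos: [669.1, -104.3, 70.8]
ee_rot: [180.0, -0.0, 67.4]
force: [-0.8, 0.9, 1.1]
gripper_width: 9.7
gripper_force: 30.0
```

Request:
move_arm(motion=[[0,[0,0,0.2],[0,0,0]],[0,[0,0,0.2],[0,0,0]],[0,[0,0,0.2],[0,0,0]],[0,[0,0,0.3],[0,0,0]],[0,[0,0,0.6],[0,0,0]],[0,[0,0,0.9],[0,0,0]],[0,[0,0,0.9],[0,0,0]],[0,[0,0,0.9],[0,0,0]],[0,[0,0,0.9],[0,0,0]],[0,[0,0,0.5],[0,0,0]],[0,[0,0,0],[0,0,0]]])

```text
time_s: 9.97
ee_pos: [671.0, -104.6, 215.2]
ee_rot: [179.5, -0.1, 67.4]
force: [0.7, -0.5, -0.9]
gripper_width: 9.8
gripper_force: 30.0
```

```bash
python3 - <<'E'
from h import *
for n,l in {"side":[(96,337.5),(146,299),(234,369),(182.5,417.5)],"scene":[(402,184.3),(432,171.4),(376.4,135),(348.6,144.6)]}.items():
    p=np.array([onz(n,*q,50)[:2] for q in l]);print(n,p.tolist(),p.mean(0),[np.degrees(np.arctan2(*(p[i]-p[j])[::-1])).round(1) for i,j in((0,3),(1,2))],np.linalg.norm(p-np.roll(p,1,0),axis=1).round())
w=grab_frame("wrist");cv2.imwrite("pics/w5.png",w);s=state();print(s["gripper_width"],s["ee_pos"],s["force"])
import json;json.dump({k:np.array(v).tolist() for k,v in camera_info("wrist").items()},open("w5.json","w"))
E
```

```text
side [[599.5, 457.0], [592.2, 347.7], [355.8, 364.7], [370.6, 470.2]] [479.525 409.9  ] [np.float64(-3.3), np.float64(-4.1)] [229. 110. 237. 107.]
scene [[598.7, 334.5], [605.1, 449.7], [372.0, 468.2], [364.8, 356.5]] [485.15  402.225] [np.float64(-5.4), np.float64(-4.5)] [235. 115. 234. 112.]
9.664904978291062 [ 669.92033708 -104.46260332  212.73001299] [ 0.42710432  0.46164856 -2.30877311]
```

Gripped at 9.7 mm and lifted. The box centre is about (482,406) with yaw about -4°. I carry the spindle to slot 1 at (562,400).

Request:
move_arm(motion=[[0,[-0.2,0.98,0],[0,0,0]],[0,[-0.2,0.98,0],[0,0,0]],[0,[-0.2,0.98,0],[0,0,0]],[0,[-0.2,0.98,0],[0,0,0]],[0,[-0.2,0.98,0],[0,0,0]],[0,[-0.2,0.98,0],[0,0,0]],[0,[-0.2,0.98,0],[0,0,0]],[0,[-0.2,0.98,0],[0,0,0]],[0,[-0.2,0.98,0],[0,0,0]],[0,[-0.2,0.98,0],[0,0,0]],[0,[-0.2,0.98,0],[0,0,0]],[0,[-0.2,0.98,0],[0,0,0]],[0,[-0.2,0.98,0],[0,0,0]],[0,[-0.2,0.98,0],[0,0,0]],[0,[-0.2,0.98,0],[0,0,0]],[0,[-0.2,0.98,0],[0,0,0]],[0,[-0.2,0.98,0],[0,0,0]],[0,[-0.2,0.98,-0.4],[0,0,0]],[0,[-0.3,0.98,-0.4],[0,0,0]],[0,[-0.3,0.98,-0.4],[0,0,0]]])

```text
time_s: 11.68
ee_pos: [562.9, 386.3, 178.4]
ee_rot: [-179.9, 0.1, 67.4]
force: [0.6, 0.6, -1.5]
gripper_width: 9.5
gripper_force: 30.0
```

```bash
python3 - <<'E'
from h import *
s=state();print(s["ee_pos"],s["ee_rot"],s["qpos"].round(1),s["gripper_width"],s["force"])
w=grab_frame("wrist");b=grab_frame("scene")
cv2.imwrite("pics/c6.png",np.hstack([cv2.resize(w,(480,360)),cv2.resize(b[70:190,330:435],(315,360))]))
print(proj("scene",(562,400,4)))
E
```

```text
[562.92957411 386.34118286 178.4307396 ] [-1.79921617e+02  1.27618956e-01  6.73894592e+01] [33.5 28.3 73.3 -0.  78.6 56.1] 9.456731379571837 [ 0.57929645  0.60584315 -1.54023536]
[405.  183.3]
```

View pics/c6.png

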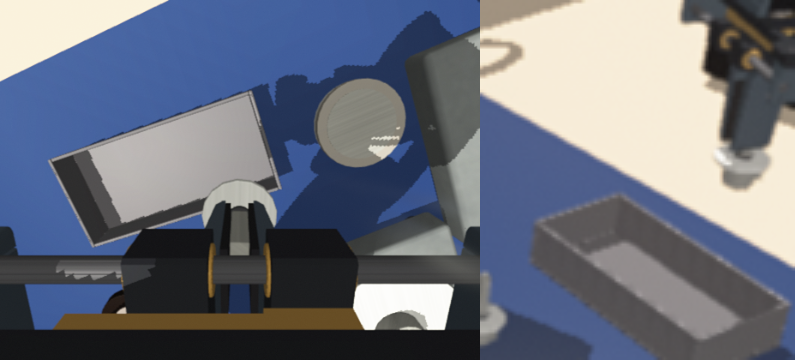

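The wrist half shows the long box with rim corners at (50,160), (250,90), (281,187) and (95,245), and the held spindle near (240,205). I compute the target.

```bash
python3 - <<'E'
from h import *
p=np.array([onz("wrist",x/.857,y/.857,50)[:2] for x,y in [(50,160),(250,90),(281,187),(95,245)]])
c=p.mean(0);print(p.tolist(),c,np.linalg.norm(p-np.roll(p,1,0),axis=1))
e=(p[1]+p[2]-p[0]-p[3]);e/=np.linalg.norm(e);print(np.degrees(np.arctan2(e[1],e[0])),[(c+e*k).round() for k in(-80,-27,27,80)])
E
```

```text
[[366.7, 472.3], [599.8, 457.1], [593.1, 345.8], [360.5, 361.7]] [480.025 409.225] [110.77364307 233.5950556  111.50147981 233.14281031]
-3.820607431760891 [array([400., 415.]), array([453., 411.]), array([507., 407.]), array([560., 404.])]
```

Request:
move_arm(motion=[[0,[0,0.18,-0.7],[0,0,0]],[0,[0,0.18,-0.8],[0,0,0]],[0,[-0.05,0.18,-0.8],[0,0,0]],[0,[-0.05,0.18,-0.8],[0,0,0]],[0,[0,0,-0.8],[0,0,0]],[0,[0,0,-0.8],[0,0,0]],[0,[0,0,-0.8],[0,0,0]],[0,[0,0,-0.7],[0,0,0]],[0,[0,0,-0.5],[0,0,0]],[0,[0,0,0],[0,0,0]],[0,[0,0,0],[0,0,0]],[28,[0,0,0],[0,0,0]],[28,[0,0,0],[0,0,0]],[28,[0,0,0],[0,0,0]],[28,[0,0,0.1],[0,0,0]],[28,[0,0,0.4],[0,0,0]],[28,[0,0,0.8],[0,0,0]],[28,[0,0,0.9],[0,0,0]],[28,[0,0,0.9],[0,0,0]],[40,[0,0,0.9],[0,0,0]]])

```text
time_s: 13.45
ee_pos: [561.7, 403.8, 115.3]
ee_rot: [180.0, -0.1, 67.4]
force: [0.0, 0.2, -0.4]
gripper_width: 32.0
gripper_force: 0.0
```

Request:
move_arm(motion=[[40,[0.34,-0.95,0.7],[0,0,0]],[40,[0.34,-0.95,0.7],[0,0,0]],[40,[0.34,-0.95,0.7],[0,0,0]],[40,[0.34,-0.95,0.7],[0,0,0]],[40,[0.34,-0.95,0.7],[0,0,0]],[40,[0.34,-0.95,0.7],[0,0,0]],[40,[0.34,-0.95,0.5],[0,0,0]],[40,[0.34,-0.95,0],[0,0,0]],[40,[0.34,-0.95,0],[0,0,0]],[40,[0.34,-0.95,0],[0,0,0]],[40,[0.34,-0.95,0],[0,0,0]],[40,[0.34,-0.95,0],[0,0,0]],[40,[0,0,0],[0,0,0]],[40,[0,0,0],[0,0,0]]])

```text
time_s: 14.62
ee_pos: [663.8, 117.7, 231.5]
ee_rot: [180.0, -0.1, 67.3]
force: [-0.2, 0.1, -0.6]
gripper_width: 39.8
gripper_force: 0.0
```

```bash
cat >> h.py <<'E'
import json
def shot(f):
    s=state();ci={k:np.array(v).tolist() for k,v in camera_info("wrist").items()};w=grab_frame("wrist");cv2.imwrite(f"pics/{f}.png",w);json.dump(ci,open(f+".json","w"));return s,ci,w
E
python3 - <<'E'
from h import *
s,ci,w=shot("w7");print(s["ee_pos"],s["ee_rot"])
a=w[135:235,225:335];cv2.imwrite("pics/w7c.png",cv2.resize(a,(550,500),interpolation=cv2.INTER_CUBIC))
wr=cv2.imread("pics/w5.png")[115:235,225:335];cv2.imwrite("pics/w57.png",np.hstack([cv2.resize(w[120:240,225:335],(400,436),interpolation=cv2.INTER_CUBIC),cv2.resize(wr,(400,436),interpolation=cv2.INTER_CUBIC)]))
print(proj("wrist",(664,117,143),ci),proj("wrist",(664,117,98),ci),proj("wrist",(669,-103,93),json.load(open("w5.json"))))
E
```

```text
[663.79447943 117.65325907 231.50497408] [ 1.79952646e+02 -5.61049179e-02  6.72677461e+01]
[280.1 202.3] [280.  190.6] [277.6 192.3]
```

View pics/w57.png

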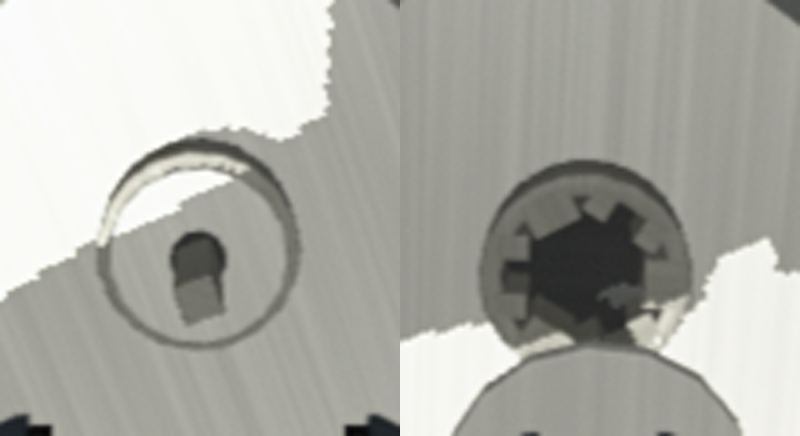

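The left half shows the L pin top at (280,203) and its flange at (280,191). Both match (664,117), and the pin is turned about 21° counter-clockwise from the tool. The right half shows boss R empty with its keyways open. I turn, descend, grip and lift out the L spindle.

Request:
move_arm(motion=[[40,[0,0,-0.8],[0,0,0.9]],[40,[0,0,-0.8],[0,0,0.9]],[40,[0,0,-0.8],[0,0,0.9]],[40,[0,0,-0.8],[0,0,0.9]],[40,[0,0,-0.8],[0,0,0.9]],[40,[0,0,-0.8],[0,0,0.8]],[40,[0,0,-0.8],[0,0,0]],[40,[0,0,-0.55],[0,0,0]],[40,[0,0,-0.3],[0,0,0]],[40,[0,0,0],[0,0,0]],[0,[0,0,0],[0,0,0]],[0,[0,0,0],[0,0,0]],[0,[0,0,0],[0,0,0]],[0,[0,0,0],[0,0,0]],[0,[0,0,0],[0,0,0]],[0,[0,0,0],[0,0,0]],[0,[0,0,0],[0,0,0]],[0,[0,0,0],[0,0,0]]])

```text
time_s: 16.17
ee_pos: [664.0, 118.8, 70.0]
ee_rot: [179.9, -0.0, 88.6]
force: [0.3, -0.4, 4.8]
gripper_width: 9.7
gripper_force: 30.0
```

Request:
move_arm(motion=[[0,[0,0,0.2],[0,0,0]],[0,[0,0,0.2],[0,0,0]],[0,[0,0,0.3],[0,0,0]],[0,[0,0,0.5],[0,0,0]],[0,[0,0,0.9],[0,0,0]],[0,[0,0,0.9],[0,0,0]],[0,[-0.52,0.96,0.9],[0,0,0]],[0,[-0.52,0.96,0.5],[0,0,0]],[0,[-0.52,0.96,0],[0,0,0]],[0,[-0.52,0.96,0],[0,0,0]],[0,[-0.52,0.96,0],[0,0,0]],[0,[-0.52,0.96,0],[0,0,0]],[0,[-0.52,0.96,0],[0,0,0]],[0,[-0.52,0.96,0],[0,0,0]],[0,[-0.52,0.96,0],[0,0,0]],[0,[-0.52,0.96,0],[0,0,0]],[0,[-0.52,0.96,0],[0,0,0]],[0,[-0.52,0.96,0],[0,0,0]],[0,[0,0,0],[0,0,0]]])

```text
time_s: 17.75
ee_pos: [504.6, 411.0, 179.5]
ee_rot: [-179.9, -0.1, 88.8]
force: [0.8, -0.6, -0.4]
gripper_width: 9.4
gripper_force: 30.0
```

```bash
cat >> h.py <<'E'
def boxes(tag):
    "scene contours of grey boxes vs first frame: mean abs diff in box regions"
    b=grab_frame("scene");r=cv2.imread("pics/scene0.png");cv2.imwrite(f"pics/sc_{tag}.png",b)
    h=cv2.cvtColor(b,cv2.COLOR_BGR2HSV);m=((h[...,1]<60)&(h[...,2]<150)).astype(np.uint8)*255
    m=cv2.morphologyEx(m,cv2.MORPH_CLOSE,np.ones((9,9)));k,_=cv2.findContours(m,0,2)
    for q in k:
        if 1500<cv2.contourArea(q)<9000: print(tag,cv2.boundingRect(q),cv2.approxPolyDP(cv2.convexHull(q),6,True)[:,0].tolist())
E
python3 - <<'E'
from h import *
s=state();print(s["ee_pos"],s["gripper_width"]);boxes("t17")
E
```

```text
[504.58722193 411.01793825 179.4786208 ] 9.447898497604474
t17 (66, 241, 97, 89) [[134, 241], [162, 297], [92, 329], [66, 268]]
```

Request:
move_arm(motion=[[0,[0,-0.03,-0.7],[0,0,0]],[0,[0,-0.03,-0.8],[0,0,0]],[0,[0,-0.03,-0.8],[0,0,0]],[0,[0,-0.03,-0.8],[0,0,0]],[0,[0,0,-0.8],[0,0,0]],[0,[0,0,-0.8],[0,0,0]],[0,[0,0,-0.8],[0,0,0]],[0,[0,0,-0.8],[0,0,0]],[0,[0,0,-0.5],[0,0,0]],[0,[0,0,0],[0,0,0]],[0,[0,0,0],[0,0,0]],[26,[0,0,0],[0,0,0]],[26,[0,0,0],[0,0,0]],[26,[0,0,0],[0,0,0]],[26,[0,0,0.1],[0,0,0]],[26,[0,0,0.4],[0,0,0]],[26,[0,0,0.8],[0,0,0]],[26,[0,0,0.9],[0,0,0]],[26,[0,0,0.9],[0,0,0]],[26,[0,0,0.9],[0,0,0]]])

```text
time_s: 19.47
ee_pos: [507.6, 403.8, 111.5]
ee_rot: [179.9, -0.0, 88.6]
force: [0.4, 0.2, -0.6]
gripper_width: 26.1
gripper_force: 0.0
```

Request:
move_arm(motion=[[40,[-0.38,-0.88,0.7],[0,0,0]],[40,[-0.38,-0.88,0.7],[0,0,0]],[40,[-0.38,-0.88,0.7],[0,0,0]],[40,[-0.38,-0.88,0.7],[0,0,0]],[40,[-0.38,-0.88,0.4],[0,0,0]],[40,[-0.38,-0.88,0],[0,0,0]],[40,[-0.38,-0.88,0],[0,0,0]],[40,[-0.38,-0.88,0],[0,0,0]],[40,[0,0,0],[0,0,0]],[40,[0,0,0],[0,0,0]]])

```text
time_s: 20.3
ee_pos: [431.5, 227.2, 190.7]
ee_rot: [179.9, -0.1, 88.5]
force: [0.5, 1.2, 0.1]
gripper_width: 39.6
gripper_force: 0.0
```

```bash
cat >> h.py <<'E'
def white(w,u0,v0,r=70,vmin=120,smax=70):
    "bright unsaturated blobs near (u0,v0)"
    h=cv2.cvtColor(w,cv2.COLOR_BGR2HSV);m=((h[...,1]<smax)&(h[...,2]>vmin)).astype(np.uint8)*255
    m[235:]=0;k,_=cv2.findContours(m,0,2);o=[]
    for q in k:
        (x,y),R=cv2.minEnclosingCircle(q)
        if cv2.contourArea(q)>60 and np.hypot(x-u0,y-v0)<r: o.append((round(x,1),round(y,1),round(R,1),cv2.contourArea(q),cv2.boundingRect(q)))
    return o
E
python3 - <<'E'
from h import *
s,ci,w=shot("w8");print(s["ee_pos"])
p=proj("wrist",(431,227,27),ci);print(p,proj("wrist",(431,227,72),ci))
for q in white(w,*p): print(q,onz("wrist",q[0],q[1],27,ci))
boxes("t20")
E
```

```text
[431.5228576  227.23791088 190.67601899]
[279.2 184.4] [279.3 194.2]
(277.5, 184.0, 23.3, 1605.5, (255, 161, 46, 46)) [429.2 227.4  27. ]
t20 (66, 241, 97, 89) [[134, 241], [162, 297], [92, 329], [66, 268]]
t20 (347, 135, 87, 62) [[348, 144], [378, 135], [432, 170], [429, 185], [398, 196], [347, 157]]
```

Request:
move_arm(motion=[[40,[-0.08,0,-0.8],[0,0,0]],[40,[0,0,-0.9],[0,0,0]],[40,[0,0,-0.9],[0,0,0]],[40,[0,0,-0.9],[0,0,0]],[40,[0,0,-0.9],[0,0,0]],[40,[0,0,-0.9],[0,0,0]],[40,[0,0,-0.9],[0,0,0]],[40,[0,0,-0.8],[0,0,0]],[40,[0,0,-0.4],[0,0,0]],[0,[0,0,0],[0,0,0]],[0,[0,0,0],[0,0,0]],[0,[0,0,0],[0,0,0]],[0,[0,0,0],[0,0,0]],[0,[0,0,0],[0,0,0]],[0,[0,0,0],[0,0,0]],[0,[0,0,0],[0,0,0]],[0,[0,0,0],[0,0,0]],[0,[0,0,0],[0,0,0]]])

```text
time_s: 21.9
ee_pos: [430.4, 228.2, 5.1]
ee_rot: [179.9, -0.1, 88.6]
force: [0.6, -0.1, 6.2]
gripper_width: 10.8
gripper_force: 30.0
```

Request:
move_arm(motion=[[0,[0,0,0.4],[0,0,0]],[0,[0,0,0.9],[0,0,0]],[0,[0,0,0.9],[0,0,0]],[0,[0,0.2,0.9],[0,0,0]],[0,[0.12,0.9,0.9],[0,0,0]],[0,[0.12,0.9,0.4],[0,0,0]],[0,[0.12,0.9,0],[0,0,0]],[0,[0.12,0.9,0],[0,0,0]],[0,[0.12,0.9,0],[0,0,0]],[0,[0.12,0.9,0],[0,0,0]],[0,[0.12,0.9,0],[0,0,0]],[0,[0.12,0.8,0],[0,0,0]],[0,[0,0,-0.5],[0,0,0]],[0,[0,0,-0.9],[0,0,0]],[0,[0,0,-0.9],[0,0,0]],[0,[0,0,-0.9],[0,0,0]],[0,[0,0,-0.8],[0,0,0]],[0,[0,0,0],[0,0,0]]])

```text
time_s: 23.4
ee_pos: [450.8, 407.7, 9.9]
ee_rot: [-179.6, 0.4, 88.6]
force: [-0.1, -0.6, -1.3]
gripper_width: 10.2
gripper_force: 30.0
```

Request:
move_arm(motion=[[26,[0,0,0],[0,0,0]],[26,[0,0,0],[0,0,0]],[26,[0,0,0],[0,0,0]],[26,[0,0,0.1],[0,0,0]],[26,[0,0,0.5],[0,0,0]],[26,[0,0,0.9],[0,0,0]],[26,[0,0,0.9],[0,0,0]],[26,[0,0,0.9],[0,0,0]],[26,[0,0,0.9],[0,0,0]],[40,[0,-0.6,0.9],[0,0,0]],[40,[0,-1,0.9],[0,0,0]],[40,[0,-1,0.9],[0,0,0]],[40,[0,-1,0.2],[0,0,0]],[40,[0,-1,0],[0,0,0]],[40,[0,-1,0],[0,0,0]],[40,[0,-1,0],[0,0,0]],[40,[0,-1,0],[0,0,0]],[40,[0,-1,0],[0,0,0]],[40,[0,-1,0],[0,0,0]],[40,[0,-1,0],[0,0,0]]])

```text
time_s: 25.07
ee_pos: [453.6, 144.1, 193.1]
ee_rot: [179.9, -0.0, 88.6]
force: [1.0, 0.3, -0.9]
gripper_width: 40.1
gripper_force: 0.0
```

Request:
move_arm(motion=[[40,[0,-1,0],[0,0,0]],[40,[0,-1,0],[0,0,0]],[40,[0,-1,0],[0,0,0]],[40,[0,-1,0],[0,0,0]],[40,[0,-1,0],[0,0,0]],[40,[0,-1,0],[0,0,0]],[40,[0,-1,0],[0,0,0]],[40,[0,-1,0],[0,0,0]],[40,[0,-1,0],[0,0,0]],[40,[0,-1,0],[0,0,0]],[40,[-0.1,-0.8,0],[0,0,0]],[40,[0,0,0],[0,0,0]],[40,[0,0,0],[0,0,0]]])

```text
time_s: 26.15
ee_pos: [451.1, -125.3, 192.6]
ee_rot: [179.9, -0.0, 88.5]
force: [0.8, 2.1, -0.8]
gripper_width: 40.2
gripper_force: 0.0
```

```bash
python3 - <<'E'
from h import *
s,ci,w=shot("w9");print(s["ee_pos"],s["ee_rot"])
p=proj("wrist",(447,-127,27),ci);print(p)
for q in white(w,*p,150,90): print(q,onz("wrist",q[0],q[1],27,ci))
boxes("t25")
E
```

```text
[ 451.05899065 -125.28328803  192.6260044 ] [ 1.79903160e+02 -5.82236220e-03  8.84667787e+01]
[276.  185.2]
(383.5, 200.5, 11.5, 312.0, (375, 190, 18, 22)) [ 561.6 -146.7   27. ]
(273.1, 184.7, 23.1, 1574.5, (250, 162, 46, 46)) [ 444.  -126.4   27. ]
(193.5, 191.4, 35.6, 3729.0, (159, 157, 71, 69)) [ 359.2 -131.4   27. ]
(389.5, 122.5, 5.7, 64.5, (386, 117, 9, 11)) [563.3 -65.6  27. ]
(285.0, 102.0, 25.3, 1865.0, (261, 77, 49, 51)) [458.4 -43.   27. ]
(191.5, 70.0, 19.1, 1009.0, (174, 51, 36, 38)) [368.3 -10.9  27. ]
t25 (66, 241, 97, 89) [[134, 241], [162, 297], [92, 329], [66, 268]]
t25 (347, 134, 87, 63) [[348, 144], [378, 135], [432, 170], [429, 185], [398, 196], [347, 157]]
```

```bash
python3 - <<'E'
from h import *
print(onz("scene",164.5,222,0),onz("side",390,214,0),onz("scene",160,188,110),onz("side",392,182,110))
E
```

```text
[ 318.4 -232.2    0. ] [ 313.4 -230.8    0. ] [ 323.4 -227.4  110. ] [ 320.7 -214.8  110. ]
```

Request:
move_arm(motion=[[40,[-0.28,-0.05,-0.8],[0,0,0]],[40,[0,0,-0.9],[0,0,0]],[40,[0,0,-0.9],[0,0,0]],[40,[0,0,0],[0,0,0]]])

```text
time_s: 26.58
ee_pos: [441.0, -124.0, 123.5]
ee_rot: [-179.6, -0.1, 88.7]
force: [-0.9, -0.2, 0.6]
gripper_width: 40.4
gripper_force: 0.0
```

Request:
move_arm(motion=[[40,[0.08,-0.06,-0.8],[0,0,0]],[40,[0,0,-0.9],[0,0,0]],[40,[0,0,-0.9],[0,0,0]],[40,[0,0,-0.9],[0,0,0]],[40,[0,0,-0.8],[0,0,0]],[40,[0,0,-0.4],[0,0,0]],[0,[0,0,0],[0,0,0]],[0,[0,0,0],[0,0,0]],[0,[0,0,0],[0,0,0]],[0,[0,0,0],[0,0,0]],[0,[0,0,0],[0,0,0]],[0,[0,0,0],[0,0,0]],[0,[0,0,0],[0,0,0]],[0,[0,0,0],[0,0,0]],[0,[0,0,0],[0,0,0]]])

```text
time_s: 27.83
ee_pos: [446.8, -127.7, 10.2]
ee_rot: [179.9, 0.0, 88.6]
force: [-0.1, 0.9, 5.8]
gripper_width: 9.9
gripper_force: 30.0
```

Request:
move_arm(motion=[[0,[0,0,0.3],[0,0,0]],[0,[0,0,0.9],[0,0,0]],[0,[0,0,0.9],[0,0,0]],[0,[0,0,0.9],[0,0,0]],[0,[0,0.4,0.9],[0,0,0]],[0,[-0.1,0.98,0.9],[0,0,0]],[0,[-0.1,0.98,0],[0,0,0]],[0,[-0.1,0.98,0],[0,0,0]],[0,[-0.1,0.98,0],[0,0,0]],[0,[-0.1,0.98,0],[0,0,0]],[0,[-0.1,0.98,0],[0,0,0]],[0,[-0.1,0.98,0],[0,0,0]],[0,[-0.1,0.98,0],[0,0,0]],[0,[-0.1,0.98,0],[0,0,0]],[0,[-0.1,0.98,0],[0,0,0]],[0,[-0.1,0.98,0],[0,0,0]],[0,[-0.1,0.98,0],[0,0,0]],[0,[-0.1,0.98,0],[0,0,0]],[0,[-0.1,0.98,0],[0,0,0]],[0,[-0.1,0.98,0],[0,0,0]]])

```text
time_s: 29.5
ee_pos: [408.0, 250.9, 129.5]
ee_rot: [-180.0, 0.0, 88.6]
force: [0.0, 0.1, -2.1]
gripper_width: 9.7
gripper_force: 30.0
```

```bash
python3 - <<'E'
from h import *
s=state();print(s["ee_pos"],s["gripper_width"]);boxes("t29")
E
```

```text
[407.97157427 250.89495192 129.49203905] 9.682385472147022
t29 (66, 241, 97, 89) [[134, 241], [162, 297], [92, 329], [66, 268]]
t29 (347, 129, 87, 69) [[429, 185], [398, 196], [347, 157], [348, 142], [380, 129], [433, 171]]
```

Request:
move_arm(motion=[[0,[-0.05,0.9,0],[0,0,0]],[0,[-0.05,0.9,0],[0,0,0]],[0,[-0.05,0.9,0],[0,0,0]],[0,[-0.05,0.9,0],[0,0,0]],[0,[-0.05,0.9,0],[0,0,0]],[0,[0,0.9,0],[0,0,0]],[0,[0,0.8,0],[0,0,0]],[0,[0,0,-0.5],[0,0,0]],[0,[0,0,-0.9],[0,0,0]],[0,[0,0,-0.9],[0,0,0]],[0,[0,0,-0.9],[0,0,0]],[0,[0,0,-0.8],[0,0,0]],[0,[0,0,-0.4],[0,0,0]],[0,[0,0,0],[0,0,0]],[0,[0,0,0],[0,0,0]]])

```text
time_s: 30.8
ee_pos: [402.4, 404.9, 19.5]
ee_rot: [-180.0, 0.0, 88.6]
force: [-0.5, 0.5, -0.9]
gripper_width: 9.6
gripper_force: 30.0
```

Request:
move_arm(motion=[[26,[0,0,0],[0,0,0]],[26,[0,0,0],[0,0,0]],[26,[0,0,0],[0,0,0]],[26,[0,0,0.1],[0,0,0]],[26,[0,0,0.5],[0,0,0]],[26,[0,0,0.9],[0,0,0]],[26,[0,0,0.9],[0,0,0]],[26,[0,0,0.9],[0,0,0]],[60,[0,0,0.9],[0,0,0]],[60,[0.16,-0.6,0.9],[0,0,0]],[60,[0.16,-1,0.9],[0,0,0]],[60,[0.16,-1,0.9],[0,0,0]],[60,[0.16,-1,0],[0,0,0]],[60,[0.16,-1,0],[0,0,0]],[60,[0.16,-1,0],[0,0,0]],[60,[0.16,-1,0],[0,0,0]],[60,[0.16,-1,0],[0,0,0]],[60,[0.16,-1,0],[0,0,0]],[60,[0.16,-1,0],[0,0,0]],[60,[0.16,-1,0],[0,0,0]]])

```text
time_s: 32.47
ee_pos: [446.3, 138.8, 192.5]
ee_rot: [179.9, -0.0, 88.6]
force: [-0.7, -0.8, 0.9]
gripper_width: 59.9
gripper_force: 0.0
```

Request:
move_arm(motion=[[60,[0.16,-1,0],[0,0,0]],[60,[0.16,-1,0],[0,0,0]],[60,[0.16,-1,0],[0,0,0]],[60,[0.16,-0.8,0],[0,0,0]],[60,[0,0,0],[0,0,0]],[60,[0,0,0],[0,0,0]]])

```text
time_s: 32.97
ee_pos: [462.4, 44.5, 192.3]
ee_rot: [179.9, -0.0, 88.5]
force: [0.2, 0.6, -0.2]
gripper_width: 59.9
gripper_force: 0.0
```

```bash
python3 - <<'E'
from h import *
s,ci,w=shot("w10");print(s["ee_pos"],s["ee_rot"])
p=proj("wrist",(461,45,27),ci);print(p,proj("wrist",(461,45,59),ci))
for q in white(w,*p,80,90): print(q,onz("wrist",q[0],q[1],27,ci))
boxes("t32");print(*proj("scene",(402,405,70)))
b=cv2.imread("pics/sc_t32.png")[115:205,335:440];a=grab_frame("side")[270:420,80:250]
cv2.imwrite("pics/c10.png",np.hstack([cv2.resize(b,(420,360)),cv2.resize(a,(380,360))]))
E
```

```text
[462.38422175  44.48190399 192.26613772] [ 1.79946552e+02 -3.40449780e-02  8.84672818e+01]
[278.6 183.2] [278.5 189.9]
(278.8, 183.8, 22.8, 1541.5, (256, 162, 46, 45)) [461.2  44.4  27. ]
t32 (74, 233, 95, 87) [[139, 233], [168, 287], [100, 319], [74, 259]]
t32 (347, 134, 87, 64) [[348, 144], [378, 135], [432, 170], [429, 185], [398, 196], [347, 157]]
369.7 139.3
```

The loose centre is at (461,44), as measured before. The square box was knocked aside, but no centre is left over for it, and the long box is in place. I grip along x to centre the part, then open.

Request:
move_arm(motion=[[60,[-0.04,0,-0.8],[0,0,0]],[60,[0,0,-0.9],[0,0,0]],[60,[0,0,-0.9],[0,0,0]],[60,[0,0,-0.9],[0,0,0]],[60,[0,0,-0.9],[0,0,0]],[60,[0,0,-0.9],[0,0,0]],[60,[0,0,-0.9],[0,0,0]],[60,[0,0,-0.9],[0,0,0]],[60,[0,0,-0.5],[0,0,0]],[15,[0,0,0],[0,0,0]],[15,[0,0,0],[0,0,0]],[15,[0,0,0],[0,0,0]],[15,[0,0,0],[0,0,0]],[15,[0,0,0],[0,0,0]],[15,[0,0,0],[0,0,0]],[15,[0,0,0],[0,0,0]],[15,[0,0,0],[0,0,0]],[15,[0,0,0],[0,0,0]]], grip_force=12)

```text
time_s: 34.62
ee_pos: [462.2, 45.0, 2.5]
ee_rot: [179.9, -0.0, 88.6]
force: [-0.3, 0.3, 6.1]
gripper_width: 24.7
gripper_force: 12.0
```

Request:
move_arm(motion=[[45,[0,0,0],[0,0,0]],[45,[0,0,0],[0,0,0]],[45,[0,0,0],[0,0,0]],[45,[0,0,0],[0,0,-1]],[45,[0,0,0],[0,0,-1]],[45,[0,0,0],[0,0,-1]],[45,[0,0,0],[0,0,-1]],[45,[0,0,0],[0,0,-1]],[45,[0,0,0],[0,0,-1]],[45,[0,0,0],[0,0,-1]],[45,[0,0,0],[0,0,-1]],[45,[0,0,0],[0,0,-1]],[45,[0,0,0],[0,0,-1]],[45,[0,0,0],[0,0,-1]],[45,[0,0,0],[0,0,-1]],[45,[0,0,0],[0,0,-1]],[45,[0,0,0],[0,0,-1]],[45,[0,0,0],[0,0,-1]],[45,[0,0,0],[0,0,-1]],[45,[0,0,0],[0,0,-1]]], grip_force=12)

```text
time_s: 36.28
ee_pos: [460.9, 44.9, 1.4]
ee_rot: [-180.0, 0.1, 20.4]
force: [0.2, 0.4, -0.2]
gripper_width: 45.1
gripper_force: 0.0
```

Request:
move_arm(motion=[[45,[0,0,0],[0,0,-1]],[45,[0,0,0],[0,0,-1]],[45,[0,0,0],[0,0,-1]],[45,[0,0,0],[0,0,-1]],[45,[0,0,0],[0,0,-1]],[45,[0,0,0],[0,0,0]],[15,[0,0,0],[0,0,0]],[15,[0,0,0],[0,0,0]],[15,[0,0,0],[0,0,0]],[15,[0,0,0],[0,0,0]],[15,[0,0,0],[0,0,0]],[15,[0,0,0],[0,0,0]],[15,[0,0,0],[0,0,0]],[15,[0,0,0],[0,0,0]]], grip_force=40)

```text
time_s: 37.45
ee_pos: [461.2, 44.9, 1.7]
ee_rot: [180.0, 0.0, 0.6]
force: [-0.5, -0.8, -0.7]
gripper_width: 23.8
gripper_force: 40.0
```

Request:
move_arm(motion=[[15,[0,0,0.3],[0,0,0]],[15,[0,0,0.8],[0,0,0]],[15,[0,0,0.9],[0,0,0]],[15,[0,0,0.9],[0,0,0]],[15,[0,0,0.9],[0,0,0]],[15,[0,0,0.9],[0,0,0]],[15,[0.9,0.32,0.3],[0,0,0]],[15,[0.9,0.32,0],[0,0,0]],[15,[0.9,0.32,0],[0,0,0]],[15,[0.9,0.32,0],[0,0,0]],[15,[0.9,0.32,0],[0,0,0]],[15,[0.9,0.32,0],[0,0,0]],[15,[0.9,0.32,0],[0,0,0]],[15,[0.9,0.32,0],[0,0,0]],[15,[0.9,0.32,0],[0,0,0]],[15,[0,0,-0.4],[0,0,0]],[15,[0,0,-0.4],[0,0,0]],[15,[0,0,0],[0,0,0]],[15,[0,0,0],[0,0,0]]])

```text
time_s: 39.03
ee_pos: [661.9, 116.5, 105.6]
ee_rot: [180.0, 0.2, 0.6]
force: [-0.5, -0.4, -0.5]
gripper_width: 23.8
gripper_force: 40.0
```

```bash
python3 - <<'E'
from h import *
P=[]
for i in range(4):
    s,ci,w=shot("w11");P.append(s["ee_pos"])
print(np.mean(P,0),np.std(P,0),s["ee_rot"],s["force"],s["gripper_width"])
print("boss rim proj",proj("wrist",(664,117,93),ci),proj("wrist",(692,117,93),ci),"flange",proj("wrist",s["ee_pos"]+[0,0,25],ci))
cv2.imwrite("pics/w11c.png",cv2.resize(w[110:260,190:370],(720,600),interpolation=cv2.INTER_CUBIC))
E
```

```text
[662.76285053 116.61702753 106.70804159] [0.5879869  0.08158704 0.71296373] [ 1.79997531e+02 -3.71300673e-02  5.84206534e-01] [ 1.40541218  0.50536031 -0.5859891 ] 24.387660898394106
boss rim proj [277.4 229.5] [277.8 187.6] flange [277.6 253.9]
```

View pics/w11c.png

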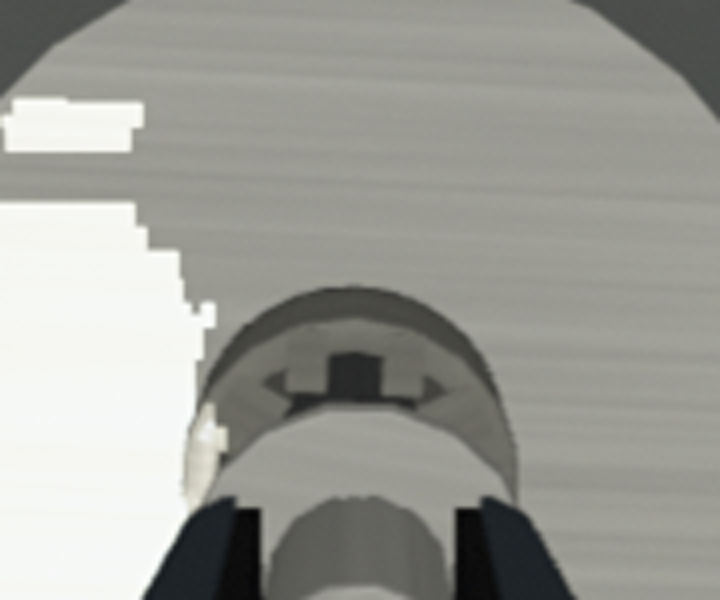

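The crop shows the held flange's front edge at (279,211). The boss ring's front rim is at (278.3,190.5), with a keyway at (278,203) facing +x. I compare the part with the boss in this same view.

```bash
python3 - <<'E'
from h import *
ci=json.load(open("w11.json"))
print("boss",onz("wrist",278.5,190.5,93,ci)-[28,0,0],"plate front kw",onz("wrist",278.3,198,93,ci))
print("part",onz("wrist",279.2,210.75,132,ci)-[24,0,0],"drum top front",onz("wrist",279.7,234,164,ci)-[12.5,0,0])
s=state();print(s["ee_pos"],s["force"])
E
```

```text
boss [662.1 116.5  93. ] plate front kw [685.2 116.6  93. ]
part [664.  116.1 132. ] drum top front [673.9 115.9 164. ]
[663.61917433 116.76822853 107.62685554] [-0.12164552 -0.35909538 -0.23198249]
```

Request:
move_arm(motion=[[15,[0,0,-0.08],[0,0,0]],[15,[0,0,-0.08],[0,0,0]],[15,[0,0,-0.08],[0,0,0]],[15,[0,0,-0.08],[0,0,0]],[15,[0,0,-0.06],[0,0,0]],[15,[0,0,-0.06],[0,0,0]],[15,[0,0,-0.06],[0,0,0]],[15,[0,0,-0.06],[0,0,0]],[15,[0,0,-0.06],[0,0,0]],[15,[0,0,-0.06],[0,0,0]],[15,[0,0,0],[0,0,0]],[15,[0,0,0],[0,0,0]]])

```text
time_s: 40.23
ee_pos: [663.6, 117.1, 89.6]
ee_rot: [-180.0, 0.0, 0.6]
force: [-0.6, 0.9, -1.2]
gripper_width: 24.1
gripper_force: 40.0
```

No force at 5 mm depth, so the nose is in the bore. I lower it onto the lugs.

Request:
move_arm(motion=[[15,[0,0,-0.04],[0,0,0]],[15,[0,0,-0.04],[0,0,0]],[15,[0,0,-0.04],[0,0,0]],[15,[0,0,-0.04],[0,0,0]],[15,[0,0,0],[0,0,0]]])

```text
time_s: 40.65
ee_pos: [663.9, 117.1, 86.4]
ee_rot: [-180.0, -0.0, 0.6]
force: [-1.5, 0.5, 2.3]
gripper_width: 24.2
gripper_force: 40.0
```

Request:
move_arm(motion=[[15,[0,0,-0.04],[0,0,0]],[15,[0,0,-0.04],[0,0,0.6]],[15,[0,0,0],[0,0,0.7]],[15,[0,0,0],[0,0,0.7]],[15,[0,0,0],[0,0,0.7]],[15,[0,0,0],[0,0,0.7]],[15,[0,0,0],[0,0,0.7]],[15,[0,0,0],[0,0,0.7]]])

```text
time_s: 41.32
ee_pos: [663.4, 117.2, 83.7]
ee_rot: [-180.0, 0.0, 19.9]
force: [-2.0, 2.0, 0.4]
gripper_width: 24.1
gripper_force: 40.0
```

Request:
move_arm(motion=[[15,[0,0,-0.06],[0,0,0]],[15,[0,0,-0.06],[0,0,0]],[15,[0,0,0],[0,0,0]]])

```text
time_s: 41.57
ee_pos: [663.6, 117.8, 81.4]
ee_rot: [-179.9, -0.0, 19.7]
force: [-2.8, 2.0, 4.6]
gripper_width: 24.1
gripper_force: 40.0
```

Request:
move_arm(motion=[[15,[0,0,-0.06],[0,0,0.3]],[15,[0,0,-0.06],[0,0,0]],[15,[0,0,-0.06],[0,0,0]],[15,[0,0,0],[0,0,0]]])

```text
time_s: 41.9
ee_pos: [663.7, 117.8, 78.0]
ee_rot: [-179.9, -0.1, 20.9]
force: [-3.4, 2.2, 9.2]
gripper_width: 24.2
gripper_force: 40.0
```

```bash
python3 - <<'E'
from h import *
s,ci,w=shot("w12");print(s["ee_pos"],s["force"],s["torque"])
o=cv2.imread("pics/w11.png")
for i in(o,w):
    g=cv2.cvtColor(i,cv2.COLOR_BGR2GRAY);print(g[170:262:2,279].tolist());print(g[215,225:335:3].tolist())
cv2.imwrite("pics/w12c.png",np.hstack([cv2.resize(w[150:270,220:340],(400,400),interpolation=cv2.INTER_CUBIC),cv2.resize(grab_frame("side")[120:230,140:250],(400,400),interpolation=cv2.INTER_CUBIC)]))
E
```

```text
[663.73771217 117.84256766  77.96996124] [-3.4441403   2.16146447  9.1560222 ] [ 0.56290514  0.79807175 -0.30626417]
[154, 155, 152, 155, 153, 149, 70, 73, 72, 73, 117, 117, 110, 104, 50, 42, 41, 40, 41, 41, 56, 121, 159, 159, 159, 157, 158, 158, 154, 153, 156, 156, 113, 99, 100, 101, 99, 101, 101, 102, 102, 101, 100, 128, 161, 153]
[247, 247, 247, 248, 219, 197, 193, 105, 104, 106, 105, 100, 104, 139, 164, 161, 159, 157, 157, 156, 155, 155, 157, 133, 105, 102, 103, 104, 106, 107, 102, 155, 154, 154, 155, 154, 155]
[159, 162, 160, 159, 158, 156, 157, 159, 158, 159, 145, 70, 73, 75, 73, 77, 114, 110, 111, 106, 107, 113, 165, 163, 165, 162, 162, 163, 160, 158, 158, 159, 137, 100, 103, 102, 102, 102, 103, 103, 103, 102, 104, 135, 164, 157]
[249, 249, 249, 249, 250, 89, 70, 111, 120, 108, 111, 107, 102, 122, 162, 168, 164, 162, 161, 160, 160, 161, 160, 118, 101, 105, 106, 108, 110, 105, 69, 82, 159, 160, 162, 164, 163]
```

The flange has not slipped in the grip, since its edge is still at row 213. So the lugs really are down in the keyways and rubbing. The side load (-3.4, 2.2) and torque of -0.3 say to ease toward -x and +y and turn back a little.

Request:
move_arm(motion=[[15,[-0.03,0.01,0],[0,0,-0.5]],[15,[-0.03,0.01,0],[0,0,-0.3]],[15,[0,0,0],[0,0,0]]])

```text
time_s: 42.25
ee_pos: [662.7, 117.2, 75.9]
ee_rot: [180.0, -0.0, 17.8]
force: [1.1, 0.3, -0.8]
gripper_width: 24.4
gripper_force: 40.0
```

```bash
python3 - <<'E'
from h import *
s=state();print(s["ee_pos"],s["ee_rot"],s["force"],s["torque"])
E
```

```text
[662.66176022 117.19061404  75.87975117] [ 1.79950951e+02 -4.11998934e-02  1.77647513e+01] [ 1.1055567   0.29989627 -0.79715929] [ 0.12571543 -0.14651594  0.04044293]
```

Request:
move_arm(motion=[[15,[0,0,-0.06],[0,0,0]],[15,[0,0,-0.06],[0,0,0]],[15,[0,0,-0.02],[0,0,0]],[15,[0,0,0],[0,0,0]]])

```text
time_s: 42.58
ee_pos: [662.7, 117.3, 72.8]
ee_rot: [180.0, -0.0, 17.8]
force: [2.0, -0.0, 0.2]
gripper_width: 23.6
gripper_force: 40.0
```

Request:
move_arm(motion=[[15,[0,0,-0.03],[0,0,0]],[15,[0,0,-0.03],[0,0,0]],[15,[0,0,0],[0,0,0]]])

```text
time_s: 42.83
ee_pos: [662.8, 117.2, 72.6]
ee_rot: [180.0, -0.1, 17.8]
force: [-1.4, -1.1, 6.9]
gripper_width: 24.0
gripper_force: 40.0
```

Seated: the reading is 72.6 with firm contact. I release and go to the second centre.

Request:
move_arm(motion=[[45,[0,0,0.04],[0,0,0]],[45,[0,0,0],[0,0,0]],[45,[0,0,0],[0,0,0]],[45,[0,0,0],[0,0,0]],[45,[0,0,0.2],[0,0,0]],[45,[0,0,0.8],[0,0,0]],[45,[0,0,0.9],[0,0,0]],[45,[0,0,0.9],[0,0,0]],[45,[0,0,0.9],[0,0,0]],[60,[-0.9,-0.7,0.9],[0,0,0]],[60,[-0.9,-0.7,0],[0,0,0]],[60,[-0.9,-0.7,0],[0,0,0]],[60,[-0.9,-0.7,0],[0,0,0]],[60,[-0.9,-0.7,0],[0,0,0]],[60,[-0.9,-0.7,0],[0,0,0]],[60,[-0.9,-0.7,0],[0,0,0]],[60,[-0.9,-0.7,0],[0,0,0]],[60,[-0.9,-0.75,0],[0,0,0]],[60,[0,0,0],[0,0,0]],[60,[0,0,0],[0,0,0]]])

```text
time_s: 44.5
ee_pos: [459.2, -41.9, 187.9]
ee_rot: [180.0, -0.1, 17.7]
force: [0.7, 0.5, 0.5]
gripper_width: 59.8
gripper_force: 0.0
```

```bash
python3 - <<'E'
from h import *
s,ci,w=shot("w13");print(s["ee_pos"],s["ee_rot"])
p=proj("wrist",(458.4,-43,27),ci);print(p)
for q in white(w,*p,80,90): print(q,onz("wrist",q[0],q[1],27,ci))
# fitted centre: drum top in scene/side vs expectation
for n in("side","scene"): print(n,proj(n,(664,117,130)),proj(n,(664,117,98)))
boxes("t45")
E
```

```text
[459.20040895 -41.85365099 187.88141058] [ 1.79977357e+02 -6.79488925e-02  1.76853543e+01]
[279.3 185.2]
(232.0, 234.0, 14.0, 93.5, (218, 227, 29, 8)) [391.2 -10.5  27. ]
(279.9, 184.6, 23.2, 1610.0, (257, 162, 47, 46)) [459.1 -43.4  27. ]
side [195.6 195.7] [197.4 206.7]
scene [364.3 202.5] [362.5 213.4]
t45 (74, 233, 95, 87) [[139, 233], [168, 287], [100, 319], [74, 259]]
t45 (347, 134, 87, 63) [[348, 144], [378, 135], [432, 170], [429, 185], [398, 196], [347, 157]]
```

Request:
move_arm(motion=[[60,[0,-0.06,-0.8],[0,0,0]],[60,[0,0,-0.9],[0,0,0]],[60,[0,0,-0.9],[0,0,0]],[60,[0,0,-0.9],[0,0,0]],[60,[0,0,-0.9],[0,0,0]],[60,[0,0,-0.9],[0,0,0]],[60,[0,0,-0.9],[0,0,0]],[60,[0,0,-0.9],[0,0,0]],[60,[0,0,-0.3],[0,0,0]],[15,[0,0,0],[0,0,0]],[15,[0,0,0],[0,0,0]],[15,[0,0,0],[0,0,0]],[15,[0,0,0],[0,0,0]],[15,[0,0,0],[0,0,0]],[15,[0,0,0],[0,0,0]],[15,[0,0,0],[0,0,0]],[15,[0,0,0],[0,0,0]],[45,[0,0,0],[0,0,0]],[45,[0,0,0],[0,0,0]],[45,[0,0,0],[0,0,0]]], grip_force=12)

```text
time_s: 46.27
ee_pos: [459.5, -42.8, 2.0]
ee_rot: [-180.0, 0.0, 17.8]
force: [-0.0, 0.3, -0.6]
gripper_width: 41.3
gripper_force: 0.0
```

Request:
move_arm(motion=[[45,[0,0,0],[0,0,1]],[45,[0,0,0],[0,0,1]],[45,[0,0,0],[0,0,1]],[45,[0,0,0],[0,0,1]],[45,[0,0,0],[0,0,1]],[45,[0,0,0],[0,0,1]],[45,[0,0,0],[0,0,1]],[45,[0,0,0],[0,0,1]],[45,[0,0,0],[0,0,1]],[45,[0,0,0],[0,0,1]],[45,[0,0,0],[0,0,1]],[45,[0,0,0],[0,0,1]],[45,[0,0,0],[0,0,1]],[45,[0,0,0],[0,0,1]],[45,[0,0,0],[0,0,1]],[45,[0,0,0],[0,0,1]],[45,[0,0,0],[0,0,1]],[45,[0,0,0],[0,0,1]],[45,[0,0,0],[0,0,1]],[45,[0,0,0],[0,0,1]]], grip_force=12)

```text
time_s: 47.93
ee_pos: [459.5, -42.8, 2.0]
ee_rot: [-180.0, -0.0, 98.0]
force: [0.3, -0.3, -0.9]
gripper_width: 45.2
gripper_force: 0.0
```

Request:
move_arm(motion=[[45,[0,0,0],[0,0,1]],[45,[0,0,0],[0,0,1]],[45,[0,0,0],[0,0,0]],[15,[0,0,0],[0,0,0]],[15,[0,0,0],[0,0,0]],[15,[0,0,0],[0,0,0]],[15,[0,0,0],[0,0,0]],[15,[0,0,0],[0,0,0]],[15,[0,0,0],[0,0,0]],[15,[0,0,0],[0,0,0]],[15,[0,0,0],[0,0,0]]], grip_force=40)

```text
time_s: 48.85
ee_pos: [459.7, -42.8, 2.2]
ee_rot: [-180.0, -0.0, 105.8]
force: [0.1, -0.8, -1.3]
gripper_width: 24.1
gripper_force: 40.0
```

Request:
move_arm(motion=[[15,[0,0,0.3],[0,0,0]],[15,[0,0,0.8],[0,0,0]],[15,[0,0,0.9],[0,0,0]],[15,[0,0,0.9],[0,0,0]],[15,[0,0,0.9],[0,0,0]],[15,[0,0,0.9],[0,0,0]],[15,[0.92,-0.27,0.3],[0,0,0]],[15,[0.92,-0.27,0],[0,0,0]],[15,[0.92,-0.27,0],[0,0,0]],[15,[0.92,-0.27,0],[0,0,0]],[15,[0.92,-0.27,0],[0,0,0]],[15,[0.92,-0.27,0],[0,0,0]],[15,[0.92,-0.27,0],[0,0,0]],[15,[0.92,-0.27,0],[0,0,0]],[15,[0.96,-0.26,0],[0,0,0]],[15,[0,0,-0.4],[0,0,0]],[15,[0,0,-0.4],[0,0,0]],[15,[0,0,0],[0,0,0]],[15,[0,0,0],[0,0,0]]])

```text
time_s: 50.43
ee_pos: [665.9, -102.8, 106.1]
ee_rot: [-179.8, -0.1, 105.8]
force: [0.7, 0.2, -1.3]
gripper_width: 23.7
gripper_force: 40.0
```

```bash
python3 - <<'E'
from h import *
P=[]
for i in range(3):
    s,ci,w=shot("w14");P.append(s["ee_pos"])
print(np.mean(P,0),s["ee_rot"],s["force"])
g=cv2.cvtColor(w,cv2.COLOR_BGR2GRAY);print(g[170:262:2,279].tolist())
for r in(185,195,200,205,215): print(r,g[r,225:335:2].tolist())
E
```

```text
[ 666.50408228 -102.9370981   106.95426257] [-1.79993321e+02 -6.88582155e-03  1.05806109e+02] [ 0.03722191  0.30893082 -1.42790035]
[202, 203, 206, 205, 210, 213, 119, 99, 100, 102, 130, 165, 158, 148, 118, 87, 103, 115, 122, 63, 59, 109, 179, 205, 209, 207, 205, 208, 206, 202, 202, 203, 202, 141, 138, 137, 138, 138, 140, 140, 140, 139, 139, 140, 180, 211]
185 [203, 196, 198, 201, 200, 197, 199, 201, 202, 205, 204, 201, 203, 200, 200, 202, 200, 200, 203, 200, 182, 115, 90, 92, 97, 100, 99, 100, 99, 100, 99, 100, 99, 98, 98, 95, 87, 134, 197, 208, 204, 206, 207, 203, 207, 209, 208, 208, 203, 198, 198, 198, 196, 203, 206]
195 [198, 198, 199, 200, 202, 203, 200, 199, 200, 195, 200, 201, 200, 201, 158, 92, 96, 95, 107, 132, 147, 153, 156, 155, 157, 157, 153, 154, 147, 148, 150, 148, 143, 148, 147, 153, 154, 155, 160, 151, 121, 99, 96, 93, 165, 197, 197, 193, 201, 203, 203, 204, 206, 207, 208]
200 [199, 200, 202, 204, 198, 200, 199, 197, 200, 201, 199, 202, 165, 88, 94, 110, 145, 149, 147, 146, 141, 142, 144, 142, 117, 93, 78, 87, 144, 151, 147, 144, 143, 143, 140, 145, 148, 149, 147, 143, 153, 153, 148, 130, 100, 89, 169, 205, 203, 204, 205, 208, 207, 203, 198]
205 [203, 202, 200, 200, 198, 198, 201, 201, 201, 200, 199, 155, 91, 140, 152, 150, 149, 147, 137, 110, 142, 143, 143, 148, 150, 143, 72, 121, 149, 150, 146, 142, 144, 141, 141, 148, 148, 128, 95, 101, 127, 146, 148, 148, 148, 148, 109, 152, 207, 206, 205, 200, 198, 203, 203]
215 [255, 238, 238, 205, 203, 198, 198, 198, 202, 185, 136, 146, 147, 144, 137, 106, 88, 92, 102, 123, 148, 183, 201, 204, 203, 209, 209, 209, 208, 207, 210, 203, 182, 160, 140, 113, 85, 67, 57, 127, 151, 146, 133, 113, 116, 144, 145, 146, 148, 175, 200, 199, 203, 209, 209]
```

In this view boss R's ring sits at column 283, about 3 px right of where L's ring was when seated. I shift 2.1 mm in +x and lower.

Request:
move_arm(motion=[[15,[0.085,-0.005,0],[0,0,0]],[15,[0,0,-0.08],[0,0,0]],[15,[0,0,-0.08],[0,0,0]],[15,[0,0,-0.08],[0,0,0]],[15,[0,0,-0.08],[0,0,0]],[15,[0,0,-0.06],[0,0,0]],[15,[0,0,-0.06],[0,0,0]],[15,[0,0,-0.06],[0,0,0]],[15,[0,0,-0.06],[0,0,0]],[15,[0,0,-0.06],[0,0,0]],[15,[0,0,-0.06],[0,0,0]],[15,[0,0,0],[0,0,0]],[15,[0,0,0],[0,0,0]]])

```text
time_s: 51.67
ee_pos: [669.9, -103.4, 90.1]
ee_rot: [-180.0, -0.0, 105.8]
force: [-0.9, 0.4, -1.7]
gripper_width: 23.7
gripper_force: 40.0
```

Request:
move_arm(motion=[[15,[0,0,-0.04],[0,0,0]],[15,[0,0,-0.04],[0,0,0]],[15,[0,0,-0.04],[0,0,0]],[15,[0,0,-0.04],[0,0,0]],[15,[0,0,-0.04],[0,0,0]],[15,[0,0,0],[0,0,0]]])

```text
time_s: 52.17
ee_pos: [670.1, -103.4, 87.0]
ee_rot: [179.9, 0.0, 105.8]
force: [-2.5, 0.5, 5.8]
gripper_width: 24.0
gripper_force: 40.0
```

```bash
python3 - <<'E'
from h import *
s=state();print(s["ee_pos"],s["ee_rot"],s["force"],s["torque"])
E
```

```text
[ 670.08582008 -103.44059689   87.00913695] [1.79926622e+02 3.36527091e-02 1.05798560e+02] [-2.54284018  0.50805589  5.83171719] [0.09575201 0.3788894  0.01807846]
```

The part rests on its lugs at 87.0 with 6 N. I ease toward -x and turn.

Request:
move_arm(motion=[[15,[-0.03,0,0],[0,0,-0.6]],[15,[0,0,0],[0,0,-0.7]],[15,[0,0,0],[0,0,-0.7]],[15,[0,0,0],[0,0,-0.7]],[15,[0,0,0],[0,0,-0.7]],[15,[0,0,0],[0,0,-0.7]],[15,[0,0,0],[0,0,-0.7]],[15,[0,0,0],[0,0,-0.7]]])

```text
time_s: 52.83
ee_pos: [670.5, -103.4, 87.1]
ee_rot: [179.8, -0.0, 83.7]
force: [1.1, 1.0, 5.0]
gripper_width: 24.1
gripper_force: 40.0
```

Request:
move_arm(motion=[[15,[0,0,0],[0,0,-0.7]],[15,[0,0,0],[0,0,-0.7]],[15,[0,0,0],[0,0,-0.7]],[15,[0,0,0],[0,0,-0.7]],[15,[0,0,0],[0,0,-0.7]],[15,[0,0,0],[0,0,-0.7]],[15,[0,0,0],[0,0,-0.7]],[15,[0,0,0],[0,0,-0.7]]])

```text
time_s: 53.5
ee_pos: [670.6, -103.5, 87.1]
ee_rot: [179.8, -0.1, 61.3]
force: [-0.1, 0.5, 4.9]
gripper_width: 24.3
gripper_force: 40.0
```

Request:
move_arm(motion=[[15,[0,0,0],[0,0,-0.7]],[15,[0,0,0],[0,0,-0.7]],[15,[0,0,0],[0,0,-0.7]],[15,[0,0,0],[0,0,-0.7]],[15,[0,0,0],[0,0,-0.7]],[15,[0,0,0],[0,0,-0.7]],[15,[0,0,0],[0,0,-0.7]],[15,[0,0,0],[0,0,-0.7]]])

```text
time_s: 54.17
ee_pos: [670.6, -103.3, 87.0]
ee_rot: [179.8, -0.2, 38.9]
force: [1.5, 1.2, 6.0]
gripper_width: 23.9
gripper_force: 40.0
```

Request:
move_arm(motion=[[15,[0,0,0],[0,0,-0.7]],[15,[0,0,0],[0,0,-0.7]],[15,[0,0,0],[0,0,-0.7]],[15,[0,0,0],[0,0,-0.7]],[15,[0,0,0],[0,0,-0.7]],[15,[0,0,0],[0,0,-0.7]],[15,[0,0,0],[0,0,-0.7]],[15,[0,0,0],[0,0,-0.7]]])

```text
time_s: 54.83
ee_pos: [669.1, -103.2, 85.2]
ee_rot: [-180.0, -0.0, 16.5]
force: [0.1, -0.0, -1.2]
gripper_width: 23.6
gripper_force: 40.0
```

It has dropped into the keyways: z is 85.2 and the force is gone. I lower it now.

Request:
move_arm(motion=[[15,[0,0,-0.06],[0,0,0]],[15,[0,0,-0.06],[0,0,0]],[15,[0,0,-0.06],[0,0,0]],[15,[0,0,0],[0,0,0]]])

```text
time_s: 55.17
ee_pos: [669.0, -103.1, 80.4]
ee_rot: [-180.0, 0.0, 16.6]
force: [1.1, 2.2, -1.6]
gripper_width: 23.7
gripper_force: 40.0
```

```bash
python3 - <<'E'
from h import *
s=state();print(s["ee_pos"],s["ee_rot"],s["force"],s["torque"])
E
```

```text
[ 669.03752625 -103.05425408   80.35589695] [-1.79966191e+02  9.13836421e-03  1.66381420e+01] [ 1.07321421  2.16333275 -1.61273834] [ 0.36624917 -0.00858046  0.09167347]
```

Request:
move_arm(motion=[[15,[0,0.02,-0.06],[0,0,0]],[15,[0,0,-0.06],[0,0,0]],[15,[0,0,-0.06],[0,0,0]],[15,[0,0,-0.06],[0,0,0]],[15,[0,0,-0.05],[0,0,0]],[15,[0,0,-0.03],[0,0,0]],[15,[0,0,0],[0,0,0]]])

```text
time_s: 55.75
ee_pos: [669.3, -102.9, 73.2]
ee_rot: [180.0, -0.0, 16.6]
force: [-1.6, 2.1, 2.8]
gripper_width: 23.9
gripper_force: 40.0
```

Seated at 73.2. I release and retreat.

Request:
move_arm(motion=[[15,[0,0,-0.02],[0,0,0]],[45,[0,0,0.02],[0,0,0]],[45,[0,0,0],[0,0,0]],[45,[0,0,0],[0,0,0]],[45,[0,0,0],[0,0,0]],[45,[0,0,0.2],[0,0,0]],[45,[0,0,0.8],[0,0,0]],[45,[0,0,0.9],[0,0,0]],[45,[0,0,0.9],[0,0,0]],[45,[0,0,0.9],[0,0,0]],[45,[-0.7,-0.6,0.9],[0,0,0]],[45,[-0.7,-0.6,0.9],[0,0,0]],[45,[-0.7,-0.7,0],[0,0,0]],[45,[-0.7,-0.7,0],[0,0,0]],[45,[-0.7,-0.7,0],[0,0,0]],[45,[-0.7,-0.7,0],[0,0,0]],[45,[-0.7,-0.7,0],[0,0,0]],[45,[-0.7,-0.7,0],[0,0,0]],[45,[0,0,0],[0,0,0]],[45,[0,0,0],[0,0,0]]])

```text
time_s: 57.42
ee_pos: [528.7, -238.7, 210.8]
ee_rot: [180.0, -0.0, 16.5]
force: [-0.2, -0.4, -0.3]
gripper_width: 44.8
gripper_force: 0.0
```

```bash
python3 - <<'E'
from h import *
s=state();print(s["ee_pos"],s["force"])
a=grab_frame("side");b=grab_frame("scene")
cv2.imwrite("pics/fin.png",np.hstack([cv2.resize(a[120:420,60:360],(400,400)),cv2.resize(b[110:310,220:420],(400,400),interpolation=cv2.INTER_CUBIC)]))
boxes("t57")
E
```

```text
[ 528.68390754 -238.71795677  210.75868993] [-0.16456867 -0.35799856 -0.31618592]
t57 (74, 233, 95, 87) [[139, 233], [168, 287], [100, 319], [74, 259]]
t57 (196, 216, 133, 141) [[310, 216], [328, 274], [292, 329], [204, 356], [196, 338], [219, 263]]
t57 (347, 134, 87, 63) [[348, 144], [378, 135], [432, 170], [429, 185], [398, 196], [347, 157]]
```

View pics/fin.png

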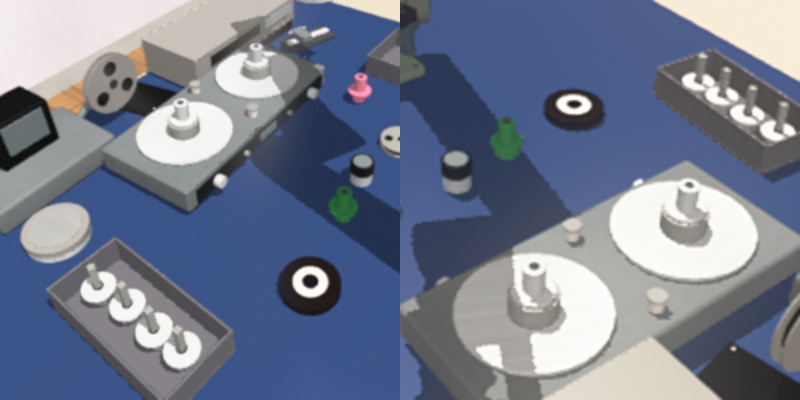

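Both centres sit flat and upright, at crop (183,120) and (255,63) in the side view. All four spindles stand in the long box at crop (95,285) to (182,350). No white parts are left on the bench. I hand the job in.

```bash
python3 -c "
from workcell import *
print(job_done())"
```

```text
the job is handed in; nothing more can be done
None
```

The job is handed in, with no verdict returned: a core centre is seated in each boss, all four reel spindles stand in the long box, no centre was left over for the square box, and I touched nothing else on the bench.

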